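# Hitch the recharged bar light back onto its ball mount

## Task

Put the recharged bar light back on the steel rack: lower its socket over the ball, with the other end of the bar lying in the rest, and push it down by feel until it has clicked fully home and lies level when you let go. Then press the orange-tipped lever right down flat to lock it. Never force it, neither onto the ball nor at the lever (a steady push of one and a half to two kilos is plenty), and leave the spice jar, the pipe brush and the screwdriver set alone.

Things in the scene. Friction and masses are not known exactly. Their poses are not given: they have to be found in the camera images.
- light: LED bar light, 184 mm long, 0.31 to 0.39 kg; origin on the socket's axis at its underside, x along the light to its far end, y across, z up. Blue coupler housing: x -22..22, 44 mm wide, 34 mm tall, flat flanks. Neck to x=42, then aluminium bar 24 mm wide, underside at z=8 mm, top at 24 mm, to x=150; black end cap to x=162, down to z=0. Centre of mass near x=30, z=15
- socket (a point): Centre of the coupler housing (44 mm grip across y), 17 mm above its underside; axes as the light's. The ball's centre lies here when fully home. Pocket open below, 27 mm square, mouth flared to 37 mm. Its sprung liner meets the ball with this point 15 mm above the ball's centre, resists with 5 to 8 N (more than its weight), gives way after 6 mm, then pulls down with up to 15 N onto a hard seat
- light_end (a point): Point under the bar on its centre line, 135 mm ahead of and 9 mm below socket, that comes to lie in the rest; axes as the light's
- lever (a joint): Latch lever on the coupler, rad: 0 raised, 0.70 down flat against a hard stop, locked. Stays where it is left; stiff: 6 to 10 N at the tip. It drives a jaw in under the ball; if the coupler is not home the jaw jams against the ball part-way
- lever_pad (a point): Middle of the top of the lever's orange thumb pad (22 mm wide, 16 mm long). Own axes: x along the lever to its tip, z out of its top. Lever pin: across the light, 20 mm ahead of and 20 mm above socket; this point is 43 mm from the pin along the lever and 5 mm above. At 0 the lever slopes up, away from the coupler, at 0.70 rad; flat, this point is 63 mm ahead of and 25 mm above socket
- stud_foot (a point): Point on the rack's deck (103 mm above the counter) plumb under the ball; axes as the rack's. A 25 mm steel ball on a 10 mm stem stands on a flat bracket that also carries the rest; the bracket was slid up or down its post and locked by hand, and its height is not measured: the ball's centre is anywhere from 49 to 91 mm above this point, the bracket's top face 30 mm below the ball's centre
- rest_foot (a point): Point on the rack's deck plumb under the middle of the rest, 135 mm along +y from stud_foot; axes as the rack's. The rest is an open steel U on the same bracket: slot 28 mm wide (x), 16 mm long (y), cheeks flaring outwards, 23 mm tall; its rubber floor is 10.5 mm below the ball's centre, so that the light lies level when home. Bracket post: 12 mm square, 34 mm behind (+x), 65 mm tall
- rack: Stainless rack, 85 x 400 mm deck with 12 mm lips, clamped on a 100 mm tall granite backsplash; origin on top of the granite in the plane of its front face, x away from the robot, y along the rack from ball to rest, z up. An orange gasket ring (80 mm) hangs from a spring clip at its front edge, 165 mm along -y
- jar: Empty glass spice jar, steel cap, 44 mm diameter, 95 mm tall, on the rack's deck 100 mm beyond the rest; origin at the centre of its underside. Leave alone
- brush: Steel vent pipe brush lying on the counter, 220 mm long along its x, bristles 28 mm thick; origin on the counter under its middle. Leave alone
- screw_set: Black tray, 130 x 70 mm, with three green-handled screwdrivers, 24 mm tall, on the counter; origin at the centre of its underside. Leave alone
Mind the look-alikes: they are no part of the job. There is more than one size of the light; the job needs the larger.

How it is judged:
On the way, in this order (a step that is already met when the one before it is completed fails the run):
1. the light lies level on ball and rest, clicked home and let go of, the lever still raised (horizontal distance between socket and stud_foot below 0.004 m and z of socket in the frame of stud_foot between 0.045 and 0.095 m and x of light_end in the frame of rest_foot between -0.007 and 0.007 m and angle between light's own z axis and vertical below 0.045 rad and value of joint lever below 0.25 rad and contact force between the fingers and light below 0.3 N), for 0.2 s.
2. the lever is pressed down flat (horizontal distance between socket and stud_foot below 0.004 m and z of socket in the frame of stud_foot between 0.045 and 0.095 m and x of light_end in the frame of rest_foot between -0.007 and 0.007 m and angle between light's own z axis and vertical below 0.045 rad and value of joint lever above 0.64 rad), for 0.2 s.
At the end, for the whole second after the job is handed in: Coupler home: its centre within 4 mm of the stud axis, 45 to 95 mm over the deck, the light level within 0.045 rad, its end within 7 mm of the middle of the rest's slot; lever beyond 0.64 rad; light let go and at rest (all of step 2 and linear speed of light below 0.02 m/s and velocity of joint lever below 0.1 rad/s); the robot touches nothing.
It fails at once if the light is forced against the rack with more than 40 N (contact force between light and rack above 40 N).
It fails at once if the spice jar is shifted by more than 20 mm or tipped (distance of jar from where it was at the start of the episode above 0.02 m or angle between jar's own z axis and vertical above 0.25 rad).
It fails at once if the pipe brush is shifted by more than 30 mm (distance of brush from where it was at the start of the episode above 0.03 m).
It fails at once if the screwdriver set is shifted by more than 30 mm (distance of screw_set from where it was at the start of the episode above 0.03 m).
It also fails if it takes over 58 s, if anything falls off the work surface, if the arm or the gripper's body presses on something with over 40 N, if the wrist force passes 120 N, or if a joint passes its speed limit or range.

## Robot

A 6-joint arm with a two-finger parallel gripper is mounted at the origin on the work surface. World frame = base frame: x ahead of the robot, y to its left, z up, the work surface at z = 0. Lengths are in m, angles in rad, forces in N, time in s.
With the tool pointing down it reaches from about 0.3 to 0.75 m from the base axis. Payload 8.5 kg.
Tool frame: the origin (TCP) lies at the very end of the fingers, on their centre line; the grasp point (between the pads) lies robot.grip_depth behind it (robot.grip_depth is the distance from the TCP to the grasp point, in m); z points along the fingers, y is the direction in which the jaws open and shut (so a half turn about z gives the same grasp; the last joint's range is limited). The gripper opens to 88 mm and grips with 3 to 60 N. Pads are 18 mm wide; open, the fingers measure 123 mm over their backs; the gripper's body (75 mm by 187 mm) begins 45 mm behind the grasp point.
Start: joints at [-1.425, 0.381, 1.297, -0, 1.464, -0.215], TCP at [0.194, -0.515, 0.239] pointing down, gripper open.
Joint ranges: [-3.11, 3.11], [-0.89, 2.33], [0.22, 2.48], [-1.42, 4.56], [0.17, 2.85], [-2.88, 2.88]. Speed limits (rad/s): [2.39, 2.39, 3.14, 3.14, 3.14, 3.14].

## Interface

Orientations are given as a 3x3 rotation matrix whose columns are the frame's x, y, z axes.
In Python, from rig import telemetry, grab_frame, camera_info, robot, spot_in gives the robot as it stands.
- The arm moves only by the tool step_arm, never from a script. Its argument "rows" is text: rows parted by semicolons, each of 7 numbers parted by spaces: the opening, from 0 (shut) to 1 (fully open), then the shift along the tool's x, y, z in units of 30 mm (1.0 is 30 mm), then the turn, a rotation vector about the tool's x, y, z in units of 6 degrees (1.0 is 6 degrees). A call has exactly 8 rows; each row shifts and turns the commanded pose from where the row before left it, along the tool's axes as they then stand; what a row does not reach is not made up. A row lasts 1/12 s, in which the tool goes at most 41.7 mm and 7.16 degrees, less where a joint would pass 70% of its speed; a pose out of reach is approached as far as the arm can. A call is refused whole if a number of a shift passes 1 or a number of a turn 1, either way. A call with a gripper value outside its range is refused whole. The fingers move at their own pace and stop on an object; "squeeze" is the grip in N (left out, the last holds). Time passes only in rows, so rows that do not move let the fingers close, or fill a call up. It gives the time, the measured TCP pose, the force and the opening at its end, in the units of the state.
- telemetry.get_state(): the state, without advancing time (a new reading comes with each control period).
- grab_frame(name): name is "scene" or "side" or "wrist"; returns (picture, depth): 420x560x3 uint8, red, green, blue; 420x560 float32, m along the optical axis (not along the pixel's ray), 0 where there is no reading.
- camera_info(name): a dict with "intrinsics" (3x3 intrinsics, pixels), "k1" (the pictures are not rectified: a ray, as slopes to the right and down, at radius r is drawn at 1 + k1 r^2 times it, then the intrinsics apply), "rvec" (rotation vector, rad) and "tvec" (3), from world to camera coordinates, as OpenCV has them; the wrist camera has in their place "mount" (4x4, takes a point from camera to tool coordinates, whose origin is the TCP and whose axes are the flange's). Camera axes: x right, y down, z forward; pixel columns grow to the right and rows downward; lengths in m; the calibration is good to about 2 mm. A picture is of the moment at which its call begins: read the wrist's pose just before it. camera_info takes no time and is no camera call.
- robot.job_done(): hands the job in, once; it reports no verdict.
Trained networks look in the newest picture that a camera, given by its name, has taken for a name from the list of things; names that differ only in an ending like _2 or _b are one class to them, and where a whole thing is asked for, a point or a joint stands for the part that bears it (a point fixed in the world has none). Each returns a list of dicts, best first, with "p" (0 to 1); they miss things now and then, are a little off and sometimes report something else, mostly with a low value. They report only what shows in the picture. A call takes as long as a camera call. They do not tell look-alikes from the thing itself.
- spot_in(thing, camera): "box" ([centre column, centre row, width, height] in pixels, round what is visible of it).
The state is a dict: "time_s": time; "joint_pos": joint angles; "joint_velocities": joint speeds; "tau": joint torques, N m; "tool_pos": TCP position; "tcp_rot": TCP orientation; "ft_force": force on the tool from outside, world axes, zero at the start; "wrist_torque": the same for the moment, N m; "opening": finger opening in m.
Only numpy, scipy, OpenCV 4.12 (cv2) and the standard library are available. Lean on these libraries where they do the work, as an engineer would, in place of code of your own. Each camera call takes 0.05 s, during which the arm holds its last target.

## Working session

There is one attempt and no reset: what is moved stays moved. The work goes in short steps, Python scripts to look and compute and a tool call to move; the robot and the scene stay as the last step left them, time stands still between calls to the robot, and variables do not carry over. Pictures are saved under pics/ and viewed, and the job is handed in when it is done.

Besides the shell and the picture viewer there is one more tool, called after ">>>" as name(argument=value, ...) on one line, values as JSON. step_arm: Moves the arm, as the interface text tells. Its arguments: {"type":"object","properties":{"rows":{"type":"string"},"squeeze":{"type":"number"}},"required":["rows"]}

```bash
ls; mkdir -p pics; cat > h.py <<'E'
import numpy as np, cv2
from rig import telemetry, grab_frame, camera_info, robot, spot_in
def ext(name,st=None):
    c=camera_info(name)
    if 'mount' in c:
        T=np.eye(4);T[:3,:3]=np.array(st['tcp_rot']);T[:3,3]=st['tool_pos']
        return T@np.array(c['mount'])
    R=cv2.Rodrigues(np.array(c['rvec'],float))[0];t=np.array(c['tvec'],float).ravel()
    T=np.eye(4);T[:3,:3]=R.T;T[:3,3]=-R.T@t
    return T
def shot(name,fn=None):
    st=telemetry.get_state()
    im,d=grab_frame(name)
    T=ext(name,st)
    if fn: cv2.imwrite('pics/'+fn+'.png',cv2.cvtColor(im,cv2.COLOR_RGB2BGR)); np.savez('pics/'+fn+'.npz',im=im,d=d,T=T)
    return im,d,T
def rays(name,uv):
    c=camera_info(name);K=np.array(c['intrinsics'],float)
    return cv2.undistortPoints(np.array(uv,float).reshape(-1,1,2),K,np.array([c['k1'],0,0,0],float)).reshape(-1,2)
def cloud(name,d,T):
    h,w=d.shape
    u,v=np.meshgrid(np.arange(w),np.arange(h))
    r=rays(name,np.stack([u,v],-1).reshape(-1,2)).reshape(h,w,2)
    P=np.concatenate([r*d[...,None],d[...,None]],-1)
    W=P@T[:3,:3].T+T[:3,3]
    W[d<=0]=np.nan
    return W
def proj(name,P,T):
    c=camera_info(name);K=np.array(c['intrinsics'],float)
    Q=(np.atleast_2d(P)-T[:3,3])@T[:3,:3]
    s=Q[:,:2]/Q[:,2:]; r2=(s**2).sum(1,keepdims=True); s=s*(1+c['k1']*r2)
    return s@K[:2,:2].T+K[:2,2]
def load(fn):
    z=np.load('pics/'+fn+'.npz');return z['im'],z['d'],z['T']
E
python3 - <<'E'
from h import *
for n in ['scene','side','wrist']:
    im,d,T=shot(n,n+'0'); print(n,T.round(3).tolist(),(d>0).mean())
print(telemetry.get_state(),robot.grip_depth)
for t in ['light','rack','jar','brush','screw_set','lever']:
    print(t,spot_in(t,'scene'),spot_in(t,'side'))
E
```

```text
pics
scene [[-0.154, 0.801, -0.578, 1.2], [0.988, 0.131, -0.082, 0.068], [0.009, -0.584, -0.812, 1.003], [0.0, 0.0, 0.0, 1.0]] 0.9960586734693877
side [[-0.98, -0.128, 0.152, 0.397], [-0.197, 0.537, -0.82, 0.798], [0.023, -0.834, -0.551, 0.63], [0.0, 0.0, 0.0, 1.0]] 0.9960969387755102
wrist [[0.354, -0.887, -0.295, 0.271], [-0.935, -0.336, -0.111, -0.485], [-0.001, 0.315, -0.949, 0.384], [0.0, 0.0, 0.0, 1.0]] 0.9960501700680272
{'time_s': 0.15, 'joint_pos': array([-1.42527978e+00,  3.81013346e-01,  1.29797616e+00, -3.19668127e-06,
        1.46361200e+00, -2.15305269e-01]), 'joint_velocities': array([ 0.00068607, -0.00352298, -0.00011205, -0.00155956, -0.00123566,
       -0.00065303]), 'tau': array([ 3.19355226e-03, -4.38079906e+01, -2.24613529e+01,  7.13943900e-02,
        3.43489344e-02, -8.52067797e-05]), 'tool_pos': array([ 0.19413893, -0.51438673,  0.23833186]), 'tcp_rot': array([[ 9.35606897e-01,  3.53043498e-01, -1.49432626e-04],
       [ 3.53043465e-01, -9.35606390e-01,  9.97733978e-04],
       [ 2.12433374e-04, -9.86243004e-04, -9.99999491e-01]]), 'ft_force': array([ 0.475927
[... 345 characters left out ...]
65.5, 189.5, 51.6, 54.8], 'p': 0.24}] [{'box': [318.8, 206.1, 22.5, 27.8], 'p': 0.85}, {'box': [311.7, 245.1, 19.2, 50.5], 'p': 0.65}]
rack [{'box': [285.6, 245.4, 178.5, 58.9], 'p': 0.7}] [{'box': [236.6, 214.1, 85.5, 100.6], 'p': 0.86}]
jar [{'box': [359.4, 240.2, 24.8, 35.2], 'p': 0.7}] [{'box': [220.9, 229.9, 21.7, 47.2], 'p': 0.97}, {'box': [288.5, 344.5, 75.6, 57.8], 'p': 0.2}]
brush [{'box': [165.2, 189.9, 51.5, 54.2], 'p': 0.82}] [{'box': [329.9, 178.7, 62.2, 25.8], 'p': 0.52}]
screw_set [{'box': [403.2, 226.9, 41.1, 44.1], 'p': 0.94}] [{'box': [287.6, 344.6, 76.9, 56.1], 'p': 0.86}]
lever [{'box': [277.4, 196.7, 15.0, 5.5], 'p': 0.42}] [{'box': [320.6, 198.5, 7.1, 12.2], 'p': 0.52}]
```

View pics/scene0.png

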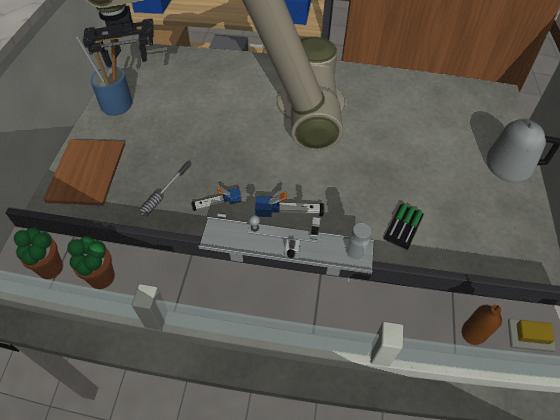

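View pics/side0.png

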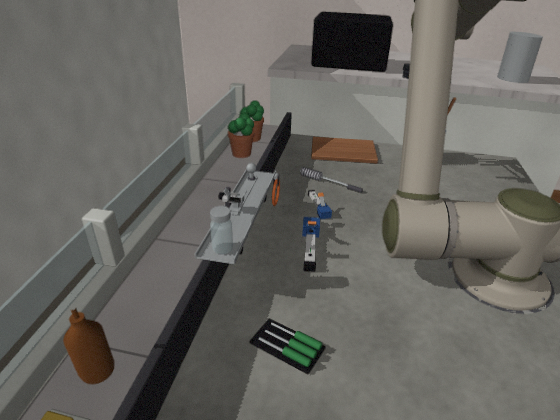

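View pics/wrist0.png

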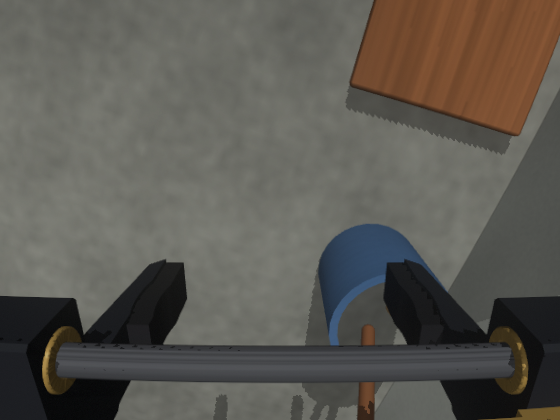

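Two candidates for the light in the scene view: one at (216,200), the shorter, and one at (290,206), the longer. I'll measure both and enlarge.

```bash
python3 - <<'E'
from h import *
im,d,T=load('scene0'); W=cloud('scene',d,T)
c=cv2.resize(im[170:290,180:390],None,fx=3.8,fy=3.8,interpolation=cv2.INTER_CUBIC)
cv2.imwrite('pics/crop0.png',c[...,::-1])
im2,d2,T2=load('side0'); W2=cloud('side',d2,T2)
c=cv2.resize(im2[150:290,190:350],None,fx=4,fy=4,interpolation=cv2.INTER_CUBIC)
cv2.imwrite('pics/crop1.png',c[...,::-1])
for n,W in (('scene',W),('side',W2)):
  # top-down map of height
  p=W.reshape(-1,3);p=p[~np.isnan(p[:,0])]
  m=(p[:,0]>0.3)&(p[:,0]<0.85)&(np.abs(p[:,1])<0.5)&(p[:,2]>0.008)&(p[:,2]<0.35)
  q=p[m]
  g=np.zeros((400,560),np.float32)
  for x,y,z in q:
    r=int((0.85-x)*700);cc=int((0.4-y)*700)
    if 0<=r<400 and 0<=cc<560: g[r,cc]=max(g[r,cc],z)
  cv2.imwrite('pics/top_%s.png'%n,cv2.applyColorMap((np.clip(g/0.3,0,1)*255).astype(np.uint8),cv2.COLORMAP_JET))
def box(W,u0,u1,v0,v1,lo=0.006,hi=.08):
  p=W[v0:v1,u0:u1].reshape(-1,3);p=p[(p[:,2]>lo)&(p[:,2]<hi)];return p
Ws=cloud('scene',d,T)
for b in [(190,243,188,212),(254,327,193,219)]:
  p=box(Ws,*b); mu=p.mean(0);u,s,v=np.linalg.svd(p[:,:2]-mu[:2]);a=(p[:,:2]-mu[:2])@v[0]
  print(len(p),mu,v[0],a.min(),a.max(),p[:,2].max())
print(np.nanmedian(Ws[300//2:,:,:],axis=(0,1)))
# counter height check
p=Ws[150:180,200:260].reshape(-1,3);print('counter',np.nanmedian(p,0)); p=W2[300:320,300:340].reshape(-1,3);print(np.nanmedian(p,0))
E
```

```text
475 [ 0.46928565 -0.19652549  0.02051275] [ 0.41606717 -0.90933388] -0.05858093042800508 0.0771271948521943 0.051690607067727545
931 [ 0.47283632 -0.01491946  0.02786355] [-0.13401952  0.99097869] -0.07982476129014653 0.10508697993240104 0.0749453445363093
[0.72415543 0.00427461 0.00265059]
counter [ 3.26284914e-01 -2.01249711e-01 -2.82150500e-04]
[0.4148992  0.20000444 0.00065743]
```

View pics/crop0.png

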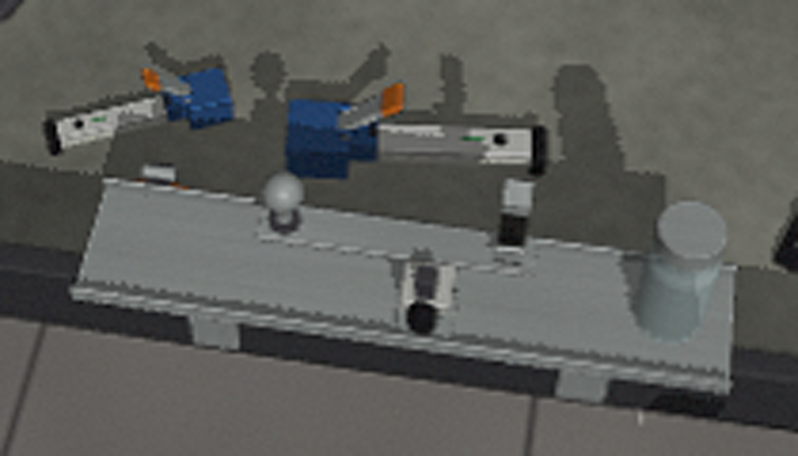

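View pics/crop1.png

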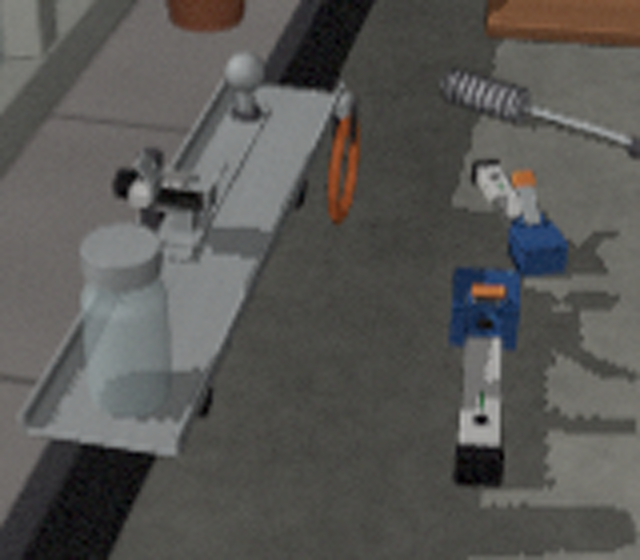

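The crop confirms it: the light at scene (290,206) measures 185 mm and fits the larger light. The one at (216,200) is about 135 mm, so it's the look-alike. Next I'll locate the rack, ball and rest roughly.

```bash
python3 - <<'E'
from h import *
from scipy.optimize import least_squares
Ws=cloud('scene',*load('scene0')[1:]); W2=cloud('side',*load('side0')[1:])
def pts(W,im,b): pass
P=np.vstack([Ws.reshape(-1,3),W2.reshape(-1,3)]);src=np.r_[np.zeros(Ws[...,0].size),np.ones(W2[...,0].size)]
m=~np.isnan(P[:,0]);P=P[m];src=src[m]
for s in (0,1):
  q=P[src==s]
  deck=q[(q[:,0]>.5)&(q[:,0]<.8)&(np.abs(q[:,1])<.35)&(q[:,2]>.097)&(q[:,2]<.11)]
  r=cv2.minAreaRect(deck[:,:2].astype(np.float32)*1000);print('deck',s,len(deck),r,np.median(deck[:,2]))
# ball: scene pixel approx (254,221); side (250.5,168)
for W,(u,v),s in ((Ws,(254,220),'scene'),(W2,(250,168),'side')):
  p=W[v-8:v+9,u-8:u+9].reshape(-1,3);p=p[(p[:,2]>.13)&(p[:,2]<.25)]
  print(s,len(p),p.min(0),p.max(0))
  f=lambda c:np.linalg.norm(p-c,axis=1)-.0125
  r=least_squares(f,p.mean(0)-[0,0,.008],loss='soft_l1',f_scale=.002);print('ball',r.x,np.sqrt(np.mean(r.fun**2)))
E
```

```text
deck 0 4906 ((636.7230224609375, 0.3900146484375), (699.5235595703125, 97.2691421508789), 88.60726165771484) 0.10241343072210074
deck 1 2689 ((628.5917358398438, 0.41790771484375), (699.8916625976562, 97.78564453125), 89.23731231689453) 0.10245069775905935
scene 155 [ 0.62099391 -0.07867649  0.14441216] [ 0.64623451 -0.04747357  0.19015627]
ball [ 0.63384924 -0.06359961  0.17268803] 0.008664447095965899
side 96 [ 0.61960135 -0.07621791  0.14694228] [ 0.6428195  -0.05057021  0.19045184]
ball [ 0.63115713 -0.06452407  0.17551062] 0.0033722154496652083
```

```bash
cat >> h.py <<'E'
from scipy.spatial.transform import Rotation as Rn
def Rdown(yaw,pitch=0):
    x=np.array([np.cos(yaw),np.sin(yaw),0]);z=np.array([0,0,-1.]);return np.c_[x,np.cross(z,x),z]
def plan(wps,grip,p=None,R=None,dec=2):
    """wps: list of (pos,R,nrows)"""
    st=telemetry.get_state()
    p=np.array(st['tool_pos']) if p is None else np.array(p,float);R=np.array(st['tcp_rot']) if R is None else R
    out=[]
    for tp,tR,n in wps:
        tp=np.array(tp,float)
        for k in range(n):
            left=n-k
            dp=R.T@(tp-p)/left/0.03
            dr=Rn.from_matrix(R.T@tR).as_rotvec()/left/np.deg2rad(6)
            dp=np.round(np.clip(dp,-1,1),dec);dr=np.round(np.clip(dr,-1,1),dec)
            out.append('%g '%grip+' '.join('%g'%(v+0.0) for v in np.r_[dp,dr]))
            p=p+R@dp*0.03;R=R@Rn.from_rotvec(dr*np.deg2rad(6)).as_matrix()
    for i in range(0,len(out),8): print('; '.join(out[i:i+8]))
    print('end',p.round(4),'miss',(tp-p).round(4),'rotmiss',np.rad2deg(Rn.from_matrix(R.T@tR).magnitude()).round(2))
E
python3 - <<'E'
from h import *
W=cloud('scene',*load('scene0')[1:])
print(W[60:110:6,112], camera_info('wrist'))
plan([((0.25,-.5,.36),Rdown(np.deg2rad(40)),4),((.55,-.13,.30),Rdown(np.pi/2),12)],1)
E
```

```text
[[ 0.09292898 -0.62082813  0.16295054]
 [ 0.09913409 -0.62335065  0.14429853]
 [ 0.09860797 -0.63025983  0.11995315]
 [ 0.11028425 -0.6295626   0.10504159]
 [ 0.16008772 -0.60427317  0.12231375]
 [ 0.1683521  -0.60567726  0.10514331]
 [ 0.17324876 -0.60940627  0.08471647]
 [ 0.17371775 -0.61624164  0.05979508]
 [ 0.16997557 -0.62613979  0.03022371]] {'intrinsics': array([[375.83953348,   0.        , 284.75326466],
       [  0.        , 375.83953348, 208.23761515],
       [  0.        ,   0.        ,   1.        ]]), 'k1': -0.07641250946704575, 'mount': array([[ 1.02041679e-03, -9.48972580e-01, -3.15356944e-01,
         8.18851937e-02],
       [ 9.99999462e-01,  9.09859670e-04,  4.97798980e-04,
        -1.73985616e-04],
       [-1.85467018e-04, -3.15357282e-01,  9.48972998e-01,
        -1.45780827e-01],
       [ 0.00000000e+00,  0.00000000e+00,  0.00000000e+00,
         1.00000000e+00]])}
1 0.48 0.05 -1 0 0 -0.81; 1 0.47 0.09 -1 0 0 -0.8; 1 0.46 0.13 -1 0 0 -0.81; 1 0.45 0.17 -1 0 0 -0.8; 1 1 -0.25 0.16 0 0 -0.69; 1 1 -0.16 0.16 0 0 -0.69; 1 1 -0.06 0.16 0 0 -0.7; 1 1 0.05 0.16 0 0 -0.69
1 1 0.16 0.16 0 0 -0.7; 1 1 0.27 0.17 0 0 -0.69; 1 1 0.38 0.16 0 0 -0.7; 1 1 0.51 0.17 0 0 -0.69; 1 1 0.64 0.16 0 0 -0.7; 1 1 0.79 0.17 0 0 -0.69; 1 1 0.97 0.16 0 0 -0.7; 1 1 1 0.17 0 0 -0.69
end [ 0.5365 -0.2141  0.3   ] miss [0.0135 0.0841 0.    ] rotmiss 0.03
```

>>> step_arm(rows="1 0.5 0.05 -1 0 0 -0.8; 1 0.5 0.1 -1 0 0 -0.8; 1 0.7 0.1 -0.7 0 0 -0.8; 1 0.9 0.2 -0.5 0 0 -0.8; 1 1 -0.2 0 0 0 -0.7; 1 1 -0.1 0 0 0 -0.7; 1 1 0 0 0 0 -0.7; 1 1 0.1 0 0 0 -0.7")

```text
time_s: 1.42
tool_pos: [0.3487, -0.3959, 0.3349]
tcp_rot: [[0.547, 0.837, 0.0], [0.837, -0.547, -0.0], [-0.0, 0.0, -1.0]]
ft_force: [0.1, -0.1, -1.1]
opening: 0.0882
```

>>> step_arm(rows="1 1 0.2 0.2 0 0 -0.7; 1 1 0.3 0.2 0 0 -0.7; 1 1 0.4 0.2 0 0 -0.7; 1 1 0.5 0.2 0 0 -0.7; 1 1 0.6 0.2 0 0 -0.7; 1 1 0.7 0.2 0 0 -0.7; 1 1 0.8 0.2 0 0 -0.7; 1 1 0.6 0.2 0 0 -0.6")

```text
time_s: 2.08
tool_pos: [0.5425, -0.2039, 0.2862]
tcp_rot: [[0.002, 1.0, 0.0], [1.0, -0.002, 0.0], [0.0, 0.0, -1.0]]
ft_force: [0.5, -0.0, 0.5]
opening: 0.0888
```

```bash
python3 - <<'E'
from h import *
im,d,T=shot('wrist','w1');st=telemetry.get_state();print(st['time_s'],st['tool_pos'],st['tcp_rot'])
plan([((.55,-.13,.30),Rdown(np.pi/2),8)],1)
E
```

```text
2.1333 [ 0.54428104 -0.19883673  0.28488924] [[-6.05326826e-03  9.99981482e-01 -6.27586538e-04]
 [ 9.99976131e-01  6.05532407e-03  3.32728408e-03]
 [ 3.33102271e-03 -6.07430615e-04 -9.99994268e-01]]
1 0.29 0.03 -0.06 0 0 0.01; 1 0.29 0.02 -0.06 0 0 0.01; 1 0.29 0.03 -0.06 0 -0.01 0.01; 1 0.29 0.02 -0.06 0 0 0.01; 1 0.28 0.02 -0.06 0 -0.01 0; 1 0.29 0.03 -0.07 0 0 0.01; 1 0.28 0.02 -0.06 0 -0.01 0; 1 0.29 0.03 -0.07 -0.01 0 0.01
end [ 0.5501 -0.1299  0.3   ] miss [-0.0001 -0.0001 -0.    ] rotmiss 0.03
```

View pics/w1.png

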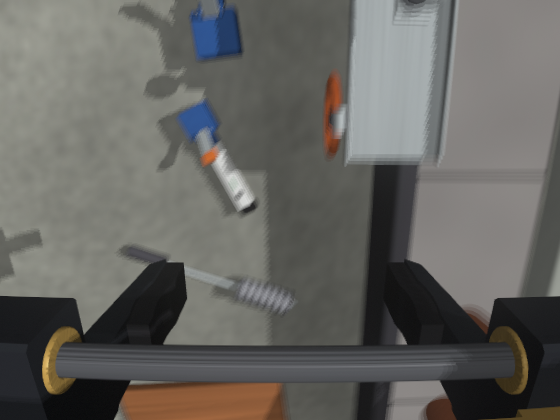

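The wrist view shows the large light's housing at (215,30), the small look-alike at (215,150), the ring at (333,115) and the brush at (265,290). I need to go 150 mm further along +y.

>>> step_arm(rows="1 1 0 0 0 0 0; 1 1 0 0 0 0 0; 1 1 0 0 0 0 0; 1 1 0 0 0 0 0; 1 0.9 0 0 0 0 0; 1 0 0 0 0 0 0; 1 0 0 0 0 0 0; 1 0 0 0 0 0 0")

```text
time_s: 2.8
tool_pos: [0.5418, -0.0587, 0.2868]
tcp_rot: [[0.006, 1.0, 0.0], [1.0, -0.006, -0.0], [-0.0, 0.0, -1.0]]
ft_force: [0.9, 0.0, 0.1]
opening: 0.0884
```

```bash
python3 - <<'E'
from h import *
im,d,T=shot('wrist','w2');st=telemetry.get_state();print(st['time_s'],st['tool_pos'],st['tcp_rot'])
E
```

```text
2.85 [ 0.54176929 -0.05912403  0.28665531] [[ 6.71907960e-03  9.99977419e-01 -1.27489469e-04]
 [ 9.99977399e-01 -6.71910965e-03 -2.36743052e-04]
 [-2.37594322e-04 -1.25895892e-04 -9.99999964e-01]]
```

View pics/w2.png

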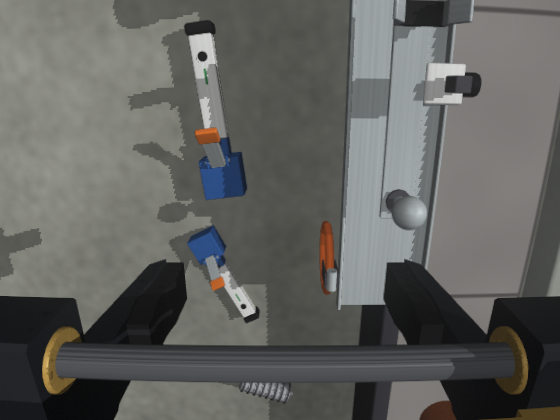

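```bash
cat > meas.py <<'E'
from h import *
from scipy.optimize import least_squares
import sys
fn=sys.argv[1]
im,d,T=load(fn);W=cloud('wrist',d,T)
P=W.reshape(-1,3);C=im.reshape(-1,3).astype(int);m=~np.isnan(P[:,0]);P=P[m];C=C[m]
print('counter',np.median(P[(P[:,0]<.45)&(np.abs(P[:,2])<.008)][:,2]))
# light
reg=(P[:,0]>.4)&(P[:,0]<.54)&(P[:,1]>-.13)&(P[:,1]<.13)
blue=reg&(C[:,2]>C[:,0]+40)&(C[:,2]>80)&(P[:,1]>-.12)
q=P[blue];print('blue',len(q),np.percentile(q,[1,50,99],axis=0).round(4).tolist())
top=q[np.abs(q[:,2]-np.percentile(q[:,2],90))<.003]
r=cv2.minAreaRect(top[:,:2].astype(np.float32)*1000);print('housing top',len(top),r,np.median(top[:,2]))
bar=P[reg&(np.abs(P[:,2]-.024)<.004)&~((C[:,2]>C[:,0]+40))]
k=bar[:,1]>-.03; bar=bar[k]
r=cv2.minAreaRect(bar[:,:2].astype(np.float32)*1000);print('bar',len(bar),r,np.median(bar[:,2]))
# ball
for lo in (0.0,):
  near=P[(np.abs(P[:,0]-.632)<.03)&(np.abs(P[:,1]+.064)<.03)&(P[:,2]>.14)&(P[:,2]<.25)]
  c=np.array([.632,-.064,.175])
  for it in range(6):
    e=np.linalg.norm(near-c,axis=1)
    s=near[np.abs(e-.0125)<(.006 if it<3 else .003)]
    f=lambda c:np.linalg.norm(s-c,axis=1)-.0125
    c=least_squares(f,c,loss='soft_l1',f_scale=.001).x
  print('ball',c,len(s),np.sqrt(np.mean(f(c)**2)))
dk=P[(np.abs(P[:,2]-.103)<.004)&(P[:,0]>.56)&(P[:,0]<.72)&(P[:,1]<.2)&(P[:,1]>-.2)]
print('deck z',np.median(dk[:,2]),len(dk))
# front edge of deck: min x per y bin
hi=P[(P[:,2]>.1075)&(P[:,2]<.119)&(P[:,0]>.56)&(P[:,0]<.62)]
ys=[];xs=[]
for y in np.arange(-.1,.2,.01):
  b=hi[np.abs(hi[:,1]-y)<.005]
  if len(b)>4: ys.append(y);xs.append(np.median(b[:,0]))
ys=np.array(ys);xs=np.array(xs);print(np.c_[ys,xs].round(4).tolist())
if len(ys)>3:
  kk=np.abs(xs-np.median(xs))<.008;print('front lip x=a+by',np.polyfit(ys[kk],xs[kk],1))
# rest
zb=c[2]
br=P[(np.abs(P[:,2]-(zb-.030))<.004)&(P[:,0]>.58)&(P[:,0]<.70)&(P[:,1]>-.1)&(P[:,1]<.2)]
if len(br)>10:
  print('bracket',len(br),cv2.minAreaRect(br[:,:2].astype(np.float32)*1000),np.median(br[:,2]))
fl=P[(np.abs(P[:,2]-(zb-.0105))<.004)&(P[:,0]>.58)&(P[:,0]<.70)&(P[:,1]>.03)&(P[:,1]<.12)]
print('floor',len(fl),np.median(fl,0) if len(fl) else '')
E
python3 meas.py w2
```

```text
counter -0.00011860054930168396
blue 1466 [[0.4497, -0.0967, 0.0266], [0.4736, -0.0741, 0.0339], [0.4932, -0.0349, 0.0412]]
housing top 1291 ((471.6330261230469, -74.47402954101562), (42.95709991455078, 43.67786407470703), 7.013926029205322) 0.03394134757902234
bar 2604 ((460.0698547363281, 27.665477752685547), (27.81330680847168, 118.48169708251953), 5.948936462402344) 0.02388704884790116
ball [ 0.63148287 -0.06536988  0.17693584] 962 0.0005381833813562678
deck z 0.1028300223246455 16013
[[-0.1, 0.5941], [-0.09, 0.5943], [-0.08, 0.5944], [-0.07, 0.5943], [-0.06, 0.5945], [-0.05, 0.5945], [-0.04, 0.5945], [-0.03, 0.5944], [-0.02, 0.5947], [-0.01, 0.5949], [-0.0, 0.5948], [0.01, 0.5951], [0.02, 0.5952], [0.03, 0.5949], [0.04, 0.5946], [0.05, 0.5949], [0.06, 0.595], [0.07, 0.5953], [0.08, 0.5954], [0.09, 0.595]]
front lip x=a+by [0.00535538 0.59476996]
bracket 7679 ((652.610595703125, -5.6338043212890625), (69.09545135498047, 148.2860870361328), 0.0544993095099926) 0.14679398373954095
floor 1117 [0.63390796 0.06909486 0.16635968]
```

The ball's centre is at (0.6315, -0.0654, 0.1769). The light's socket is at (0.4718, -0.0745) with a yaw of 96.5°. I'll plan the grasp 3 mm behind the socket centre.

```bash
python3 - <<'E'
from h import *
R=Rdown(np.deg2rad(96.5))
plan([((.4721,-.0775,.12),R,8),((.4721,-.0775,.005),R,8)],1)
E
```

```text
1 -0.08 -0.29 0.69 0 0 -0.14; 1 -0.07 -0.29 0.7 0 0 -0.14; 1 -0.07 -0.29 0.69 0 0 -0.14; 1 -0.07 -0.29 0.7 0 0 -0.15; 1 -0.06 -0.3 0.69 0 0 -0.14; 1 -0.06 -0.29 0.7 0 0 -0.15; 1 -0.05 -0.3 0.69 0 0 -0.14; 1 -0.04 -0.3 0.7 0 0 -0.15
1 0 0 0.48 0 0 0; 1 0 0 0.48 0 0 0; 1 0 0 0.48 0 0 0; 1 0 0 0.48 0 0 0; 1 0 0 0.48 0 0 0; 1 0 0 0.48 0 0 0; 1 0 0 0.47 0 0 0; 1 0 0.01 0.48 0 0 0
end [ 0.4722 -0.0774  0.005 ] miss [-0.0001 -0.0001  0.    ] rotmiss 0.02
```

>>> step_arm(rows="1 -0.1 -0.4 0.7 0 0 -0.15; 1 -0.1 -0.4 0.7 0 0 -0.15; 1 -0.1 -0.4 0.7 0 0 -0.15; 1 -0.1 -0.4 0.7 0 0 -0.15; 1 -0.05 -0.4 0.7 0 0 -0.15; 1 -0.05 -0.36 0.7 0 0 -0.15; 1 0 0 0.7 0 0 -0.15; 1 0 0 0.6 0 0 -0.1")

```text
time_s: 3.52
tool_pos: [0.4707, -0.0767, 0.1206]
tcp_rot: [[-0.113, 0.994, -0.001], [0.994, 0.113, 0.0], [0.0, -0.001, -1.0]]
ft_force: [-0.4, -0.2, -0.1]
opening: 0.0884
```

```bash
python3 - <<'E'
from h import *
im,d,T=shot('wrist','w3')
R=Rdown(np.deg2rad(96.5))
st=telemetry.get_state();print(st['tool_pos'],np.rad2deg(np.arctan2(st['tcp_rot'][1][0],st['tcp_rot'][0][0])))
plan([((.4721,-.0775,.005),R,8)],1)
E
sed -i "s/np.percentile(q\[:,2\],90)/.034/" meas.py
python3 meas.py w3 2>&1 | head -4
```

```text
[ 0.46970177 -0.07622188  0.11791066] 96.50869913739827
1 -0.01 0.01 0.47 -0.01 0 0; 1 -0.01 0.01 0.47 -0.01 0 0; 1 -0.01 0.01 0.47 0 0 0; 1 -0.01 0.01 0.47 -0.01 0 0; 1 -0.01 0.01 0.47 0 -0.01 0; 1 0 0.01 0.47 -0.01 0 0; 1 0 0.01 0.47 0 -0.01 0; 1 -0.01 0.01 0.47 -0.01 0 0
end [ 0.472  -0.0775  0.0051] miss [ 0.0001  0.     -0.0001] rotmiss 0.04
  return _methods._mean(a, axis=axis, dtype=dtype,
  ret = ret.dtype.type(ret / rcount)
```

View pics/w3.png

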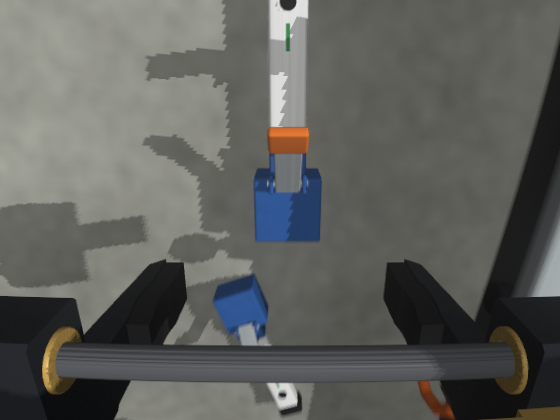

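Here the large light's housing is at (288,207), centred between the fingers, and the look-alike at (242,305) is clear of the finger path. I'll check the housing's centre and then descend.

```bash
python3 - <<'E'
from h import *
im,d,T=load('w3');W=cloud('wrist',d,T)
P=W[160:250,245:330].reshape(-1,3);C=im[160:250,245:330].reshape(-1,3).astype(int)
q=P[(C[:,2]>C[:,0]+40)&(np.abs(P[:,2]-.034)<.003)]
print(len(q),cv2.minAreaRect(q[:,:2].astype(np.float32)*1000),np.percentile(q,[1,99],axis=0))
b=W[:125,262:315].reshape(-1,3);b=b[np.abs(b[:,2]-.024)<.003];print(cv2.minAreaRect(b[:,:2].astype(np.float32)*1000))
E
```

```text
3460 ((471.538330078125, -72.01791381835938), (42.780391693115234, 46.55396270751953), 6.500828266143799) [[ 0.44992373 -0.09544717  0.03227447]
 [ 0.49330744 -0.05177973  0.03548633]]
((461.3057861328125, 17.16309928894043), (24.113515853881836, 73.02149200439453), 6.202000617980957)
```

>>> step_arm(rows="1 -0.03 0.07 0.5 0 0 0; 1 0 0 0.6 0 0 0; 1 0 0 0.6 0 0 0; 1 0 0 0.6 0 0 0; 1 0 0 0.6 0 0 0; 1 0 0 0.5 0 0 0; 1 0 0 0.36 0 0 0; 1 0 0 0 0 0 0")

```text
time_s: 4.23
tool_pos: [0.4731, -0.0769, 0.0077]
tcp_rot: [[-0.113, 0.994, -0.003], [0.994, 0.113, 0.001], [0.001, -0.002, -1.0]]
ft_force: [0.2, 0.5, -0.8]
opening: 0.0884
```

>>> step_arm(rows="0.4 0 0 0 0 0 0; 0.4 0 0 0 0 0 0; 0.3 0 0 0 0 0 0; 0.3 0 0 0 0 0 0; 0.3 0 0 0 0 0 0; 0.3 0 0 0 0 0 0; 0.3 0 0 0 0 0 0; 0.3 0 0 0 0 0 0", squeeze=45)

```text
time_s: 4.9
tool_pos: [0.4735, -0.0761, 0.0091]
tcp_rot: [[-0.115, 0.993, -0.0], [0.993, 0.115, -0.0], [-0.0, -0.0, -1.0]]
ft_force: [-1.6, 0.4, 3.5]
opening: 0.0438
```

>>> step_arm(rows="0.3 0 0 -0.2 0 0 0; 0.3 0 0 -0.4 0 0 0; 0.3 0 0 -0.6 0 0 0; 0.3 0 0 -0.8 0 0 0; 0.3 0 0 -0.8 0 0 0; 0.3 0 0 -0.6 0 0 0; 0.3 0 0 -0.3 0 0 0; 0.3 0 0 0 0 0 0", squeeze=55)

```text
time_s: 5.57
tool_pos: [0.4741, -0.0763, 0.1214]
tcp_rot: [[-0.115, 0.993, 0.003], [0.993, 0.115, -0.001], [-0.002, 0.003, -1.0]]
ft_force: [0.3, -0.5, -2.8]
opening: 0.0437
```

```bash
cat > held.py <<'E'
from h import *
import sys
im,d,T=shot('wrist',sys.argv[1]);st=telemetry.get_state()
R=np.array(st['tcp_rot']);p=np.array(st['tool_pos']);print(p,st['ft_force'],st['wrist_torque'],st['opening'])
W=cloud('wrist',d,T)
L=(W-p)@R
x,y,z=L[...,0],L[...,1],L[...,2]
C=im.astype(int)
blue=(C[...,2]>C[...,0]+40)&(np.abs(y)<.05)&(np.abs(z)<.06)&(x<.08)&(x>-.06)
q=L[blue];print('blue n',len(q),np.percentile(q,[1,50,99],axis=0).round(4).tolist())
b=L[(np.abs(y)<.022)&(x>.07)&(x<.175)&(z>-.05)&(z<.04)&~blue]
print('bar n',len(b), np.percentile(b,[1,99],axis=0).round(4).tolist())
t=b[np.abs(y[0,0]*0+b[:,1])<.03]
# top plane along x
pz=np.polyfit(t[:,0],t[:,2],1);r=t[:,2]-np.polyval(pz,t[:,0]);t=t[np.abs(r)<.003];pz=np.polyfit(t[:,0],t[:,2],1)
print('bar top z=%.4f+%.4f x (tool)'%(pz[1],pz[0]))
ctr=[]
for xx in np.arange(.075,.16,.005):
    s=t[np.abs(t[:,0]-xx)<.0025]
    if len(s)>10: ctr.append((xx,(np.percentile(s[:,1],2)+np.percentile(s[:,1],98))/2,np.ptp(np.percentile(s[:,1],[2,98]))))
ctr=np.array(ctr);print('centre y=a x+b',np.polyfit(ctr[:,0],ctr[:,1],1),'width',ctr[:,2].mean(),'xmax',t[:,0].max())
E
python3 held.py w4
```

```text
[ 0.47354882 -0.07610973  0.12008483] [ 0.09540467  0.8801679  -3.56061748] [-0.16236153 -0.09225149 -0.04567993] 0.04328757265885859
blue n 9939 [[-0.0139, -0.021, -0.0332], [0.0057, 0.0016, -0.026], [0.0277, 0.0216, -0.0028]]
bar n 8654 [[0.0705, -0.0117, -0.0172], [0.1079, 0.0117, -0.0137]]
bar top z=-0.0159+0.0040 x (tool)
centre y=a x+b [-0.00543174  0.00043971] width 0.02281438395274859 xmax 0.10857010103410127
```

View pics/w4.png

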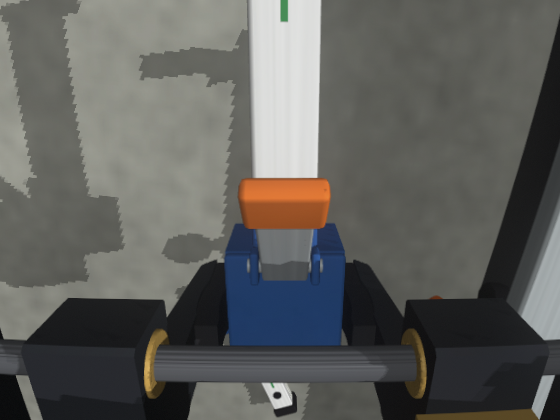

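The light is held level (slope 0.004), aligned and centred. I'll check the socket's offset along the bar from the orange pad, then plan the transfer.

```bash
python3 - <<'E'
from h import *
im,d,T=load('w4');st=telemetry.get_state();p=np.array(st['tool_pos']);R=np.array(st['tcp_rot'])
L=(cloud('wrist',d,T)-p)@R;C=im.astype(int)
o=(C[...,0]>170)&(C[...,2]<90)&(np.abs(L[...,1])<.02)&(np.abs(L[...,0]-.05)<.03)
q=L[o];print(len(q),np.percentile(q,[1,50,99],axis=0).round(4).tolist())
# lever top slope
k=q[q[:,0]>-1];pf=np.polyfit(k[:,0],k[:,2],1);print(pf)
# front flank of housing top (blue with z near top)
b=(C[...,2]>C[...,0]+40)&(np.abs(L[...,1])<.03)&(np.abs(L[...,2]-(.0082-.034))<.002)
h=L[b];print('top face',np.percentile(h,[0.5,2,98,99.5],axis=0).round(4).tolist())
# plan: socket tool x=.0023 ; hover 45 mm above home
Rt=Rdown(np.deg2rad(89.7));off=np.array([.0023,0,0])
ball=np.array([.6315,-.0654,.1769])
home=ball-Rt@off; home[2]=.1769-.017+.0082
print('home tcp',home)
h=home+[0,0,.045]
plan([((p[0]+.0,p[1],.235),Rdown(np.deg2rad(96.6)),5),(h+[0,0,.02],Rt,8),(h,Rt,3)],.3)
E
```

```text
2030 [[0.0502, -0.0095, -0.0648], [0.0582, 0.0009, -0.0628], [0.0604, 0.0106, -0.0582]]
[ 0.10691589 -0.06879714]
top face [[-0.0143, -0.0212, -0.0274], [-0.0136, -0.0207, -0.0271], [0.0231, 0.0211, -0.0248], [0.0238, 0.0217, -0.0243]]
home tcp [ 0.63148796 -0.06769997  0.1681    ]
0.3 0 0 -0.77 0 0 0; 0.3 0 0 -0.77 0 0 0; 0.3 0 0 -0.76 0 0 0; 0.3 0 0 -0.77 0 0 0; 0.3 0 0 -0.76 0.01 0 0; 0.3 -0.04 0.66 0.01 0 0 0.14; 0.3 -0.03 0.66 0.01 0 0 0.14; 0.3 -0.02 0.66 0.01 0 0 0.14
0.3 -0.01 0.66 0.01 0 0 0.15; 0.3 0 0.66 0.01 0 0 0.14; 0.3 0.01 0.66 0 0 0 0.15; 0.3 0.01 0.66 0.01 0 0 0.14; 0.3 0.03 0.65 0 0 0 0.15; 0.3 0 0 0.22 0 0 0; 0.3 0 0 0.22 0 0 0; 0.3 0 0 0.23 0 0 0
end [ 0.6314 -0.0677  0.213 ] miss [ 0.0001 -0.      0.0001] rotmiss 0.04
```

>>> step_arm(rows="0.3 0 0 -0.5 0 0 0; 0.3 0 0 -0.9 0 0 0; 0.3 0 0 -1 0 0 0; 0.3 0 0 -0.9 0 0 0; 0.3 0 0 -0.6 0 0 0; 0.3 -0.05 0.4 0 0 0 0.15; 0.3 -0.05 0.6 0 0 0 0.15; 0.3 0 0.6 0 0 0 0.15")

```text
time_s: 6.28
tool_pos: [0.5219, -0.0745, 0.2355]
tcp_rot: [[-0.066, 0.998, -0.002], [0.998, 0.066, 0.001], [0.001, -0.002, -1.0]]
ft_force: [-0.5, -0.3, -3.0]
opening: 0.0438
```

>>> step_arm(rows="0.3 0 0.7 0 0 0 0.15; 0.3 0 0.7 0 0 0 0.15; 0.3 0 0.7 0 0 0 0.15; 0.3 0 0.6 0 0 0 0.15; 0.3 0 0.5 0.1 0 0 0.1; 0.3 0 0.3 0.2 0 0 0; 0.3 0 0 0.2 0 0 0; 0.3 0 0 0.2 0 0 0")

```text
time_s: 6.95
tool_pos: [0.626, -0.0707, 0.2137]
tcp_rot: [[0.005, 1.0, -0.003], [1.0, -0.005, 0.001], [0.001, -0.003, -1.0]]
ft_force: [0.3, 0.6, -3.8]
opening: 0.0435
```

```bash
python3 held.py w5; python3 - <<'E'
from h import *
shot('side','s5');shot('scene','c5')
im,d,T=load('side5') if 0 else load('s5')
cv2.imwrite('pics/s5c.png',cv2.resize(im[110:270,180:340],None,fx=3.7,fy=3.7,interpolation=cv2.INTER_CUBIC)[...,::-1])
E
```

```text
[ 0.62530598 -0.07065209  0.21292862] [ 0.30248361 -0.56048996 -4.60977798] [-0.17909693 -0.0532826   0.00463064] 0.04346330128000317
blue n 10106 [[-0.0138, -0.0209, -0.0328], [0.0061, 0.0017, -0.0254], [0.0278, 0.0217, -0.0011]]
bar n 8668 [[0.0704, -0.0116, -0.0167], [0.108, 0.0117, -0.0132]]
bar top z=-0.0153+0.0034 x (tool)
centre y=a x+b [-0.00661919  0.00063813] width 0.02273374995238272 xmax 0.1085906749653688
```

View pics/w5.png

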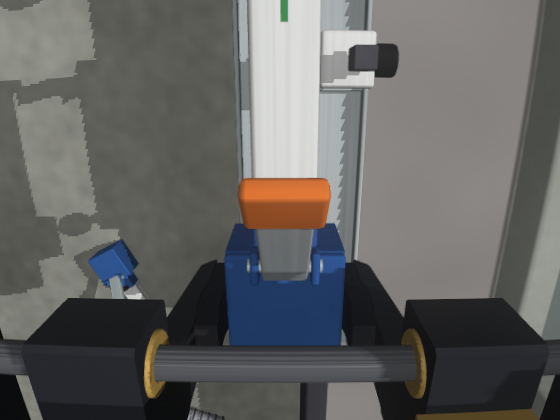

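View pics/s5c.png

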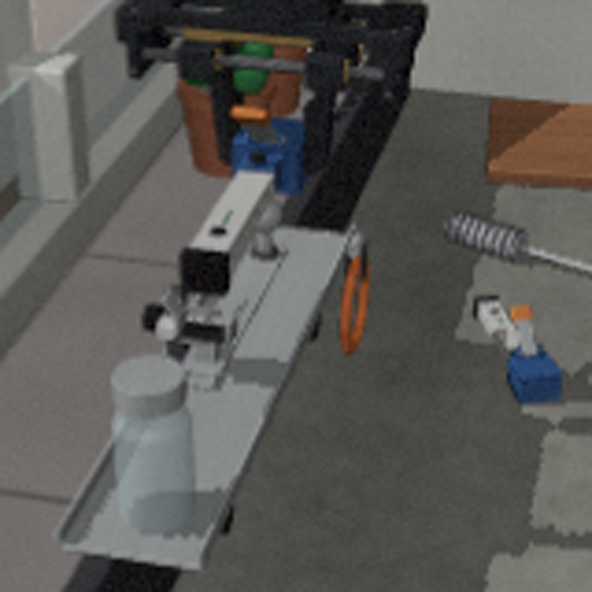

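>>> step_arm(rows="0.3 0.06 0.1 0 0 0 0; 0.3 0.05 0.1 0 0 0 0; 0.3 0 0 0.2 0 0 0; 0.3 0 0 0.2 0 0 0; 0.3 0 0 0.2 0 0 0; 0.3 0 0 0.1 0 0 0; 0.3 0 0 0 0 0 0; 0.3 0 0 0 0 0 0")

```text
time_s: 7.77
tool_pos: [0.6325, -0.0676, 0.1947]
tcp_rot: [[0.006, 1.0, -0.0], [1.0, -0.006, 0.0], [0.0, -0.0, -1.0]]
ft_force: [-0.3, 0.1, -3.1]
opening: 0.0435
```

```bash
python3 - <<'E'
from h import *
for i in range(3):
    im,d,T=shot('side','s6');s=telemetry.get_state();print(s['time_s'],s['tool_pos'],s['ft_force'],np.array(s['tcp_rot'])[:,0])
cv2.imwrite('pics/s6c.png',cv2.resize(im[130:250,190:310],None,fx=5,fy=5,interpolation=cv2.INTER_CUBIC)[...,::-1])
# project expected ball centre line, light axis
p=np.array(s['tool_pos']);R=np.array(s['tcp_rot'])
im,d,T=load('s6');W=cloud('side',d,T)
L=(W-p)@R
C=im.astype(int);b=(C[...,2]>C[...,0]+40)&(np.abs(L[...,1])<.04)&(np.abs(L[...,0])<.06)&(np.abs(L[...,2])<.06)
q=L[b];print(len(q),np.percentile(q,[2,50,98],axis=0).round(4).tolist())
bar=L[(L[...,0]>.06)&(L[...,0]<.17)&(np.abs(L[...,1])<.03)&(L[...,2]<-.011)&(L[...,2]>-.03)];print(len(bar),np.percentile(bar,[2,50,98],axis=0).round(4).tolist())
E
```

```text
7.8167 [ 0.63265378 -0.06761499  0.19506614] [-0.34010394 -0.08415622 -3.64370478] [ 5.75707524e-03  9.99983425e-01 -7.44640997e-05]
7.8667 [ 0.63270453 -0.06762767  0.19520579] [-0.61564872 -0.59708256 -1.738779  ] [ 5.82485416e-03  9.99983026e-01 -1.39578767e-04]
7.9167 [ 0.63271676 -0.06761472  0.19525632] [-0.49263773  0.20611794 -2.73617123] [ 5.79210914e-03  9.99983212e-01 -1.64771978e-04]
191 [[-0.0131, -0.0221, -0.03], [0.0239, -0.0105, -0.0197], [0.0441, 0.0192, 0.0045]]
275 [[0.0635, -0.0134, -0.0166], [0.1202, -0.0023, -0.0145], [0.1644, 0.0106, -0.0113]]
```

View pics/s6c.png

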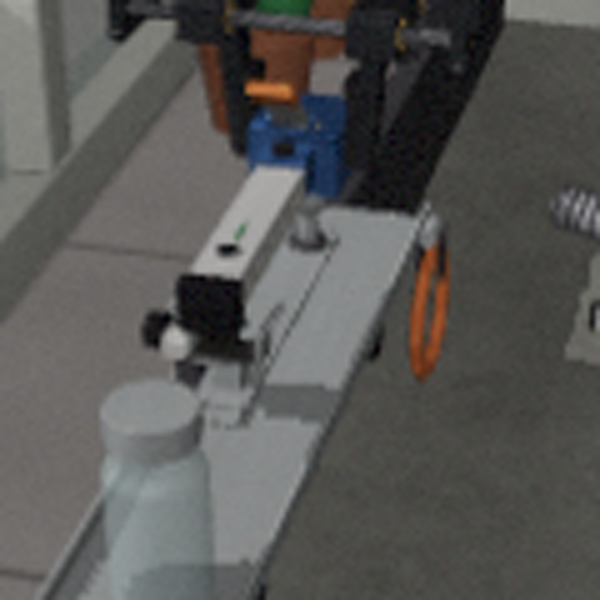

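>>> step_arm(rows="0.3 0 -0.05 0 0 0 0; 0.3 0 0 0.05 0 0 0; 0.3 0 0 0.05 0 0 0; 0.3 0 0 0.05 0 0 0; 0.3 0 0 0.05 0 0 0; 0.3 0 0 0.05 0 0 0; 0.3 0 0 0.05 0 0 0; 0.3 0 0 0 0 0 0")

```text
time_s: 8.58
tool_pos: [0.6312, -0.0675, 0.1857]
tcp_rot: [[0.006, 1.0, 0.0], [1.0, -0.006, 0.0], [0.0, 0.0, -1.0]]
ft_force: [1.4, -0.3, -3.1]
opening: 0.0439
```

>>> step_arm(rows="0.3 0 0 0.03 0 0 0; 0.3 0 0 0.03 0 0 0; 0.3 0 0 0.03 0 0 0; 0.3 0 0 0.03 0 0 0; 0.3 0 0 0.03 0 0 0; 0.3 0 0 0 0 0 0; 0.3 0 0 0 0 0 0; 0.3 0 0 0 0 0 0")

```text
time_s: 9.25
tool_pos: [0.6316, -0.0678, 0.1828]
tcp_rot: [[0.006, 1.0, 0.003], [1.0, -0.006, -0.001], [-0.001, 0.003, -1.0]]
ft_force: [1.2, -0.9, 5.3]
opening: 0.0434
```

>>> step_arm(rows="0.3 0 0 0.03 0 0 0; 0.3 0 0 0.03 0 0 0; 0.3 0 0 0.03 0 0 0; 0.3 0 0 0 0 0 0; 0.3 0 0 0 0 0 0; 0.3 0 0 0 0 0 0; 0.3 0 0 0 0 0 0; 0.3 0 0 0 0 0 0")

```text
time_s: 9.92
tool_pos: [0.6316, -0.0681, 0.1804]
tcp_rot: [[0.006, 1.0, 0.003], [1.0, -0.006, -0.002], [-0.002, 0.003, -1.0]]
ft_force: [0.0, -1.7, 6.5]
opening: 0.0436
```

>>> step_arm(rows="0.3 0 0 0.03 0 0 0; 0.3 0 0 0.03 0 0 0; 0.3 0 0 0.03 0 0 0; 0.3 0 0 0.03 0 0 0; 0.3 0 0 0 0 0 0; 0.3 0 0 0 0 0 0; 0.3 0 0 0 0 0 0; 0.3 0 0 0 0 0 0")

```text
time_s: 10.58
tool_pos: [0.6309, -0.068, 0.1745]
tcp_rot: [[0.006, 1.0, -0.001], [1.0, -0.006, -0.001], [-0.001, -0.001, -1.0]]
ft_force: [1.6, -5.9, -3.7]
opening: 0.0434
```

```bash
python3 held.py w7
```

```text
[ 0.63092056 -0.06796898  0.17450794] [ 1.8627987  -5.4861236  -4.77364114] [-0.98060362 -0.30917048  0.01843489] 0.04349989475681616
blue n 9984 [[-0.0138, -0.0215, -0.0319], [0.0059, 0.0014, -0.0246], [0.0278, 0.0212, -0.0001]]
bar n 9830 [[0.0704, -0.0122, -0.0157], [0.108, 0.0214, 0.0288]]
bar top z=-0.0201+0.0904 x (tool)
centre y=a x+b [ 0.01426759 -0.00165181] width 0.023741270301224603 xmax 0.09549670252134898
```

Past the detent, with vertical force nearly zero. A 5.5 N sideways force acts along -y, so I'll ease that way while lowering the remaining distance.

>>> step_arm(rows="0.3 -0.02 0 0 0 0 0; 0.3 -0.02 0 0.03 0 0 0; 0.3 0 0 0.03 0 0 0; 0.3 0 0 0.03 0 0 0; 0.3 0 0 0 0 0 0; 0.3 0 0 0 0 0 0; 0.3 0 0 0 0 0 0; 0.3 0 0 0 0 0 0")

```text
time_s: 11.3
tool_pos: [0.6315, -0.0683, 0.1714]
tcp_rot: [[0.005, 1.0, 0.0], [1.0, -0.005, 0.001], [0.001, 0.0, -1.0]]
ft_force: [8.0, 0.1, -10.0]
opening: 0.0436
```

>>> step_arm(rows="0.3 0 0.02 0 0 0 0; 0.3 0 0.01 0.03 0 0 0; 0.3 0 0 0.03 0 0 0; 0.3 0 0 0 0 0 0; 0.3 0 0 0 0 0 0; 0.3 0 0 0 0 0 0; 0.3 0 0 0 0 0 0; 0.3 0 0 0 0 0 0")

```text
time_s: 11.97
tool_pos: [0.6317, -0.0684, 0.1704]
tcp_rot: [[0.006, 1.0, -0.001], [1.0, -0.006, 0.001], [0.001, -0.001, -1.0]]
ft_force: [-0.3, 3.5, -8.3]
opening: 0.0434
```

```bash
python3 - <<'E'
from h import *
im,d,T=shot('side','s8');s=telemetry.get_state();print(s['time_s'],s['tool_pos'],s['ft_force'],s['wrist_torque'])
cv2.imwrite('pics/s8c.png',cv2.resize(im[130:250,190:310],None,fx=5,fy=5,interpolation=cv2.INTER_CUBIC)[...,::-1])
E
```

```text
12.0167 [ 0.6316913  -0.06841264  0.17035863] [-0.15457051  3.64103372 -6.72629585] [ 0.36267114 -0.11408486  0.04123769]
```

View pics/s8c.png

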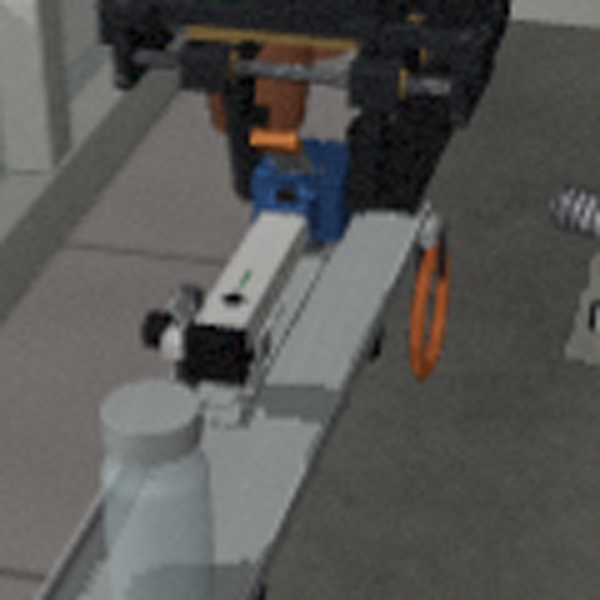

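>>> step_arm(rows="0.3 0.02 0 0.03 0 0 0; 0.3 0 0 0.03 0 0 0; 0.3 0 0 0 0 0 0; 0.3 0 0 0 0 0 0; 0.3 0 0 0 0 0 0; 0.3 0 0 0 0 0 0; 0.3 0 0 0 0 0 0; 0.3 0 0 0 0 0 0")

```text
time_s: 12.68
tool_pos: [0.6321, -0.0683, 0.1691]
tcp_rot: [[0.006, 1.0, 0.0], [1.0, -0.006, -0.0], [-0.0, 0.0, -1.0]]
ft_force: [-0.7, 0.4, -1.4]
opening: 0.0436
```

>>> step_arm(rows="0.3 0 0 0.03 0 0 0; 0.3 0 0 0.03 0 0 0; 0.3 0 0 0 0 0 0; 0.3 0 0 0 0 0 0; 0.3 0 0 0 0 0 0; 0.3 0 0 0 0 0 0; 0.3 0 0 0 0 0 0; 0.3 0 0 0 0 0 0")

```text
time_s: 13.35
tool_pos: [0.6322, -0.0683, 0.1687]
tcp_rot: [[0.006, 1.0, 0.002], [1.0, -0.006, -0.001], [-0.001, 0.002, -1.0]]
ft_force: [-4.6, 0.5, 7.3]
opening: 0.0437
```

>>> step_arm(rows="0.3 0 0 0.03 0 0 0; 0.3 0 0 0.03 0 0 0; 0.3 0 0 0 0 0 0; 0.3 0 0 0 0 0 0; 0.3 0 0 0 0 0 0; 0.3 0 0 0 0 0 0; 0.3 0 0 0 0 0 0; 0.3 0 0 0 0 0 0")

```text
time_s: 14.02
tool_pos: [0.6323, -0.0683, 0.1686]
tcp_rot: [[0.006, 1.0, 0.004], [1.0, -0.006, -0.002], [-0.002, 0.004, -1.0]]
ft_force: [-8.4, 1.0, 16.1]
opening: 0.0435
```

```bash
python3 held.py w9
```

```text
[ 0.63233398 -0.0683295   0.16858585] [-7.92544622  2.4224362  15.88939215] [0.13037194 1.0563303  0.01326592] 0.04358850938505175
blue n 9982 [[-0.0137, -0.0216, -0.032], [0.0059, 0.0014, -0.0247], [0.0279, 0.0211, -0.0007]]
bar n 10053 [[0.0705, -0.0122, -0.0161], [0.108, 0.0214, 0.0228]]
bar top z=-0.0209+0.0934 x (tool)
centre y=a x+b [-0.00397428 -0.00023231] width 0.023663237061522523 xmax 0.09456154249617307
```

View pics/w9.png

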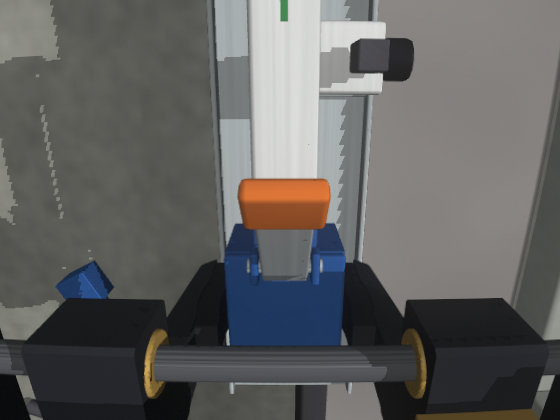

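Seated on the hard stop: about 4 mm more of command moved it under 0.5 mm, at 16 N. I'll unload it and let go.

>>> step_arm(rows="0.3 0 -0.02 -0.04 0 0 0; 0.3 0 -0.03 -0.04 0 0 0; 0.3 0 -0.02 -0.02 0 0 0; 0.3 0 0 0 0 0 0; 0.4 0 0 0 0 0 0; 0.5 0 0 0 0 0 0; 0.6 0 0 0 0 0 0; 0.7 0 0 0 0 0 0")

```text
time_s: 14.73
tool_pos: [0.6291, -0.0681, 0.1676]
tcp_rot: [[0.006, 1.0, -0.003], [1.0, -0.006, 0.0], [0.0, -0.003, -1.0]]
ft_force: [0.3, -0.9, 0.4]
opening: 0.0551
```

>>> step_arm(rows="0.75 0 0 0 0 0 0; 0.75 0 0 0 0 0 0; 0.75 0 0 0 0 0 0; 0.75 0 0 -0.2 0 0 0; 0.75 0 0 -0.4 0 0 0; 0.75 0 0 -0.6 0 0 0; 0.75 0 0 -0.8 0 0 0; 0.75 0 0 -0.8 0 0 0")

```text
time_s: 15.4
tool_pos: [0.6296, -0.068, 0.2534]
tcp_rot: [[0.006, 1.0, -0.001], [1.0, -0.006, 0.0], [0.0, -0.001, -1.0]]
ft_force: [0.2, -0.0, 0.7]
opening: 0.066
```

```bash
python3 - <<'E'
from h import *
im,d,T=shot('side','s10');shot('wrist','w10');s=telemetry.get_state();print(s['time_s'],s['tool_pos'],s['ft_force'],s['opening'])
cv2.imwrite('pics/s10c.png',cv2.resize(im[130:250,190:310],None,fx=5,fy=5,interpolation=cv2.INTER_CUBIC)[...,::-1])
E
```

```text
15.5 [ 0.63090214 -0.06838879  0.25689634] [-0.22795901 -0.22970665  1.18572881] 0.06621938446266408
```

View pics/s10c.png

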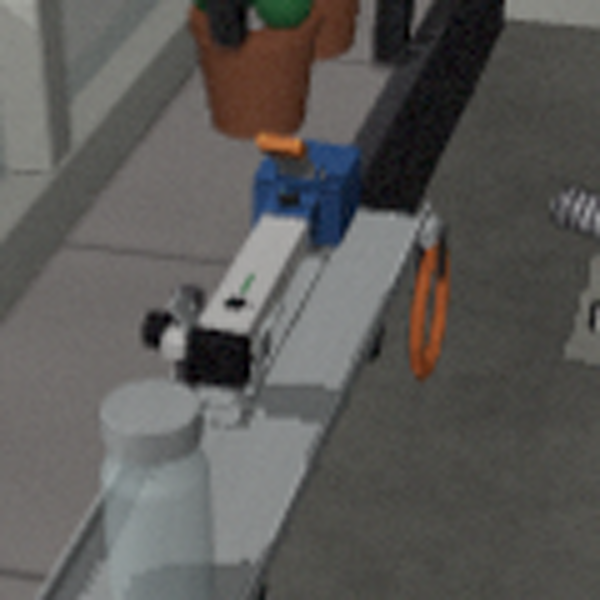

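View pics/w10.png

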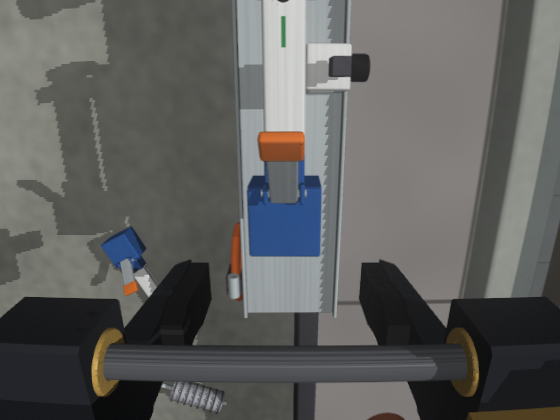

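Released. The end cap looks slightly rolled in the side crop, so I'll measure the level and position.

```bash
cat > level.py <<'E'
from h import *
import sys
def an(fn,ang=89.7):
    im,d,T=load(fn);W=cloud('wrist',d,T)
    R=np.c_[[np.cos(np.deg2rad(ang)),np.sin(np.deg2rad(ang)),0],[-np.sin(np.deg2rad(ang)),np.cos(np.deg2rad(ang)),0],[0,0,1]]
    L=(W-[.6313,-.0654,.1769])@R   # light axes at ball
    C=im.astype(int);x,y,z=L[...,0],L[...,1],L[...,2]
    blue=(C[...,2]>C[...,0]+40)
    for nm,m in (('house',blue&(abs(z-.017)<.006)&(abs(y)<.03)&(x<.023)&(x>-.03)),('bar',~blue&(abs(z-.007)<.006)&(abs(y)<.016)&(x>.075)&(x<.15)&(C.min(-1)>100))):
        q=L[m]
        if len(q)<50: print(nm,len(q));continue
        for _ in range(3):
            A=np.c_[q[:,:2],np.ones(len(q))];s=np.linalg.lstsq(A,q[:,2],rcond=None)[0];r=q[:,2]-A@s;k=abs(r)<max(.0008,2*r.std());q=q[k]
        r=cv2.minAreaRect(q[:,:2].astype(np.float32)*1000)
        print(nm,len(q),'slopes x,y',s[:2].round(4),'z',np.median(q[:,2]).round(4),'rect',np.round(r[0],1),np.round(r[1],1),round(r[2],2),np.percentile(q,[1,99],axis=0)[:,:2].round(4).tolist())
    o=(C[...,0]>170)&(C[...,2]<90)&(abs(y)<.03)&(abs(x-.05)<.03)&(z>0)
    q=L[o]
    if len(q): print('pad',len(q),np.percentile(q,[1,50,99],axis=0).round(4).tolist())
an(sys.argv[1])
E
python3 level.py w10
```

```text
house 3794 slopes x,y [-0.0074 -0.0328] z 0.0168 rect [-0.4  0.6] [43.2 42.8] 0.16 [[-0.0214, -0.0203], [0.0201, 0.0216]]
bar 3416 slopes x,y [-0.0079 -0.0372] z 0.006 rect [99.3  1.2] [47.9 23.8] 0.06 [[0.0754, -0.0102], [0.1226, 0.0126]]
pad 450 [[0.0534, -0.008, 0.0506], [0.0557, 0.0012, 0.0534], [0.0578, 0.0115, 0.0555]]
```

>>> step_arm(rows="0.75 0 0 0 0 0 0; 0.75 0 0 0 0 0 0; 0.75 0 0 0 0 0 0; 0.75 0 0 0 0 0 0; 0.75 0 0 0 0 0 0; 0.75 0 0 0 0 0 0; 0.75 0 0 0 0 0 0; 0.75 0 0 0 0 0 0")

```text
time_s: 16.17
tool_pos: [0.6299, -0.0682, 0.2521]
tcp_rot: [[0.006, 1.0, -0.0], [1.0, -0.006, 0.0], [0.0, -0.0, -1.0]]
ft_force: [-1.0, -0.1, 0.7]
opening: 0.066
```

```bash
python3 - <<'E'
from h import *
im,d,T=shot('wrist','w11');s=telemetry.get_state();print(s['time_s'],s['tool_pos'],s['tcp_rot'])
W=cloud('wrist',d,T).reshape(-1,3)
q=W[(abs(W[:,2]-.103)<.002)&(W[:,0]>.6)&(W[:,0]<.69)&(W[:,1]>-.25)&(W[:,1]<.1)]
A=np.c_[q[:,:2],np.ones(len(q))];print('deck',len(q),np.linalg.lstsq(A,q[:,2],rcond=None)[0])
E
python3 level.py w11
```

```text
16.2167 [ 0.62987845 -0.06812802  0.25221394] [[ 5.71781604e-03  9.99983651e-01 -6.03558843e-05]
 [ 9.99983653e-01 -5.71781436e-03  2.78916976e-05]
 [ 2.75461379e-05 -6.05143773e-05 -9.99999998e-01]]
deck 14017 [ 6.12192652e-04 -1.40701712e-05  1.02444819e-01]
house 4061 slopes x,y [-0.0085 -0.0332] z 0.0168 rect [-0.5  0.7] [43.5 43.4] 0.54 [[-0.0215, -0.0204], [0.0202, 0.0219]]
bar 3551 slopes x,y [-0.007  -0.0322] z 0.006 rect [98.9  1.2] [23.9 47. ] 90.0 [[0.0754, -0.0104], [0.1219, 0.0126]]
pad 452 [[0.0539, -0.0079, 0.0507], [0.0558, 0.002, 0.0534], [0.0577, 0.0118, 0.0556]]
```

The roll is real, about 0.033 rad. That's inside the 0.045 limit but tight, and it likely came from my sideways correction before release. I'll regrip lightly to square it, centre it by force, and release.

>>> step_arm(rows="0.75 0 0.05 0.4 0 0 0; 0.75 0 0 0.5 0 0 0; 0.75 0 0 0.5 0 0 0; 0.75 0 0 0.5 0 0 0; 0.75 0 0 0.4 0 0 0; 0.75 0 0 0.3 0 0 0; 0.75 0 0 0.1 0 0 0; 0.75 0 0 0 0 0 0")

```text
time_s: 16.88
tool_pos: [0.6312, -0.0681, 0.1708]
tcp_rot: [[0.006, 1.0, -0.001], [1.0, -0.006, 0.0], [0.0, -0.001, -1.0]]
ft_force: [0.5, 0.4, 0.1]
opening: 0.066
```

>>> step_arm(rows="0.5 0 0 0 0 0 0; 0.45 0 0 0 0 0 0; 0.45 0 0 0 0 0 0; 0.45 0 0 0 0 0 0; 0.45 0 0 0 0 0 0; 0.45 0 0 0 0 0 0; 0.45 0 0 0 0 0 0; 0.45 0 0 0 0 0 0", squeeze=15)

```text
time_s: 17.55
tool_pos: [0.6316, -0.0681, 0.1718]
tcp_rot: [[0.006, 1.0, 0.001], [1.0, -0.006, -0.0], [-0.0, 0.001, -1.0]]
ft_force: [-0.4, 0.4, 5.3]
opening: 0.0442
```

>>> step_arm(rows="0.4 0 0 0 0 0 0; 0.4 0 0 0 0 0 0; 0.4 0 0 -0.03 0 0 0; 0.4 0 0 0 0 0 0; 0.4 0 0 0 0 0 0; 0.4 0 0 0 0 0 0; 0.4 0 0 0 0 0 0; 0.4 0 0 0 0 0 0", squeeze=40)

```text
time_s: 18.22
tool_pos: [0.6313, -0.0682, 0.172]
tcp_rot: [[0.006, 1.0, -0.0], [1.0, -0.006, 0.0], [0.0, -0.0, -1.0]]
ft_force: [0.3, 0.4, -0.6]
opening: 0.0437
```

```bash
python3 - <<'E'
from h import *
im,d,T=shot('wrist','w12');s=telemetry.get_state();print(s['time_s'],s['tool_pos'],s['ft_force'],s['wrist_torque'],s['opening'])
E
python3 level.py w12
```

```text
18.2667 [ 0.63136573 -0.06813527  0.17196122] [ 0.12673246 -0.5924972  -0.49112417] [-0.06775513 -0.20600756  0.01824855] 0.043909325355930395
house 8049 slopes x,y [-0.0078 -0.0317] z 0.0168 rect [0.9 0.4] [41.9 43.5] 0.46 [[-0.0189, -0.0207], [0.0207, 0.0217]]
bar 5947 slopes x,y [-0.0091 -0.0305] z 0.006 rect [90.8  1. ] [31.3 23.9] 0.18 [[0.0753, -0.0105], [0.1061, 0.0123]]
pad 1910 [[0.0213, -0.0086, 0.0496], [0.0558, 0.002, 0.0534], [0.058, 0.0292, 0.0804]]
```

```bash
python3 - <<'E'
from h import *
im,d,T=load('w2');W=cloud('wrist',d,T).reshape(-1,3)
q=W[(abs(W[:,2]-.1469)<.003)&(W[:,0]>.6)&(W[:,0]<.66)&(W[:,1]>-.09)&(W[:,1]<.06)]
for _ in range(3):
    A=np.c_[q[:,:2],np.ones(len(q))];s=np.linalg.lstsq(A,q[:,2],rcond=None)[0];r=q[:,2]-A@s;q=q[abs(r)<max(.0008,2*r.std())]
print('bracket',len(q),s,np.ptp(q,0))
def fit(q):
    for _ in range(3):
        A=np.c_[q[:,:2],np.ones(len(q))];s=np.linalg.lstsq(A,q[:,2],rcond=None)[0];r=q[:,2]-A@s;q=q[abs(r)<max(.0008,2*r.std())]
    return s,len(q)
# held in air w4,w5,w7,w9 : roll in tool frame using bar pixels
for fn in ('w4','w5','w7','w9','w12'):
    im,d,T=load(fn);M=np.array(camera_info('wrist')['mount']);Tt=T@np.linalg.inv(M)
    L=(cloud('wrist',d,T)-Tt[:3,3])@Tt[:3,:3];C=im.astype(int)
    x,y,z=L[...,0],L[...,1],L[...,2]
    m=(x>.072)&(x<.105)&(abs(y)<.0105)&(abs(z+.015)<.006)
    blue=(C[...,2]>C[...,0]+40)&(abs(y)<.021)&(x<.02)&(x>-.012)&(abs(z+.025)<.004)
    print(fn,fit(L[m]),fit(L[blue]))
E
```

```text
bracket 5966 [-0.00124269  0.00026878  0.14756792] [0.04193171 0.13975828 0.00252047]
w4 (array([ 0.00205037,  0.0004836 , -0.01455505]), 5976) (array([ 0.0033499 , -0.00079942, -0.0247215 ]), 6502)
w5 (array([ 0.00195809,  0.0042783 , -0.0145466 ]), 5939) (array([ 3.83843177e-03, -9.17403472e-05, -2.46782207e-02]), 6539)
w7 (array([ 0.00203857,  0.00299614, -0.01438643]), 5993) (array([ 0.00500993,  0.00015421, -0.02469704]), 6513)
w9 (array([-0.0001271 ,  0.00198088, -0.01458346]), 5931) (array([ 0.00101612, -0.00106822, -0.02474379]), 6440)
w12 (array([ 0.00603211, -0.0237153 , -0.01159311]), 5573) (array([ 0.00408176, -0.02182362, -0.0218543 ]), 5500)
```

It was level while pushed and rolled at release because of my sideways shift. I'll turn the gripped light back about the bar's axis by +1.8° and check before releasing.

>>> step_arm(rows="0.4 0 0 0 0.1 0 0; 0.4 0 0 0 0.1 0 0; 0.4 0 0 0 0.1 0 0; 0.4 0 0 0 0.05 0 0; 0.4 0 0 0 0 0 0; 0.4 0 0 0 0 0 0; 0.4 0 0 0 0 0 0; 0.4 0 0 0 0 0 0")

```text
time_s: 18.93
tool_pos: [0.6314, -0.0682, 0.1721]
tcp_rot: [[0.006, 0.999, -0.037], [1.0, -0.006, 0.0], [0.0, -0.037, -0.999]]
ft_force: [-0.1, -1.1, -1.3]
opening: 0.044
```

```bash
python3 - <<'E'
from h import *
im,d,T=shot('wrist','w13');s=telemetry.get_state();print(s['time_s'],s['tool_pos'],s['ft_force'],s['wrist_torque'],s['opening'],np.array(s['tcp_rot'])[:,2])
E
python3 level.py w13
```

```text
18.9833 [ 0.63139938 -0.06814863  0.17205614] [-0.40971505  0.49398023 -1.51985638] [-0.12025471 -0.22892173  0.05506103] 0.04410730074420074 [-3.65670418e-02  2.75503580e-04 -9.99331164e-01]
house 8034 slopes x,y [-0.0109  0.0047] z 0.0168 rect [ 1.  -0.3] [41.8 43.4] 0.76 [[-0.0188, -0.0215], [0.0206, 0.0209]]
bar 5994 slopes x,y [-0.0125  0.0046] z 0.0059 rect [90.9  0.6] [31.4 24. ] 0.11 [[0.0755, -0.0109], [0.1061, 0.0119]]
pad 1939 [[0.0212, -0.0106, 0.0493], [0.056, -0.0004, 0.0534], [0.0582, 0.026, 0.0814]]
```

Level now (roll 0.005, pitch about 0.01) with negligible side forces. Letting go.

>>> step_arm(rows="0.5 0 0 0 0 0 0; 0.55 0 0 0 0 0 0; 0.6 0 0 0 0 0 0; 0.7 0 0 0 0 0 0; 0.75 0 0 0 0 0 0; 0.75 0 0 0 0 0 0; 0.75 0 0 -0.2 0 0 0; 0.75 0 0 -0.4 0 0 0")

```text
time_s: 19.65
tool_pos: [0.6316, -0.068, 0.1894]
tcp_rot: [[0.006, 0.999, -0.039], [1.0, -0.006, 0.001], [0.001, -0.039, -0.999]]
ft_force: [0.8, 0.2, -0.4]
opening: 0.0658
```

>>> step_arm(rows="0.75 0 0 -0.6 -0.1 0 0; 0.75 0 0 -0.6 -0.1 0 0; 0.75 0 0 -0.6 -0.15 0 0; 0.75 0 0 -0.6 0 0 0; 0.75 0 0 -0.4 0 0 0; 0.75 0 0 -0.2 0 0 0; 0.75 0 0 0 0 0 0; 0.75 0 0 0 0 0 0")

```text
time_s: 20.32
tool_pos: [0.6334, -0.0681, 0.2799]
tcp_rot: [[0.006, 1.0, -0.0], [1.0, -0.006, 0.0], [0.0, -0.0, -1.0]]
ft_force: [-0.6, 0.9, 0.1]
opening: 0.0663
```

```bash
python3 - <<'E'
from h import *
im,d,T=shot('wrist','w14');s=telemetry.get_state();print(s['time_s'],s['tool_pos'],s['ft_force'],s['opening'],np.array(s['tcp_rot'])[:,2])
E
python3 level.py w14
```

```text
20.3667 [ 0.63322949 -0.06811607  0.2792982 ] [-1.63081934  0.46744093  0.13310483] 0.06585303099224248 [-1.28910200e-03  4.11341858e-04 -9.99999085e-01]
house 3300 slopes x,y [-0.0097  0.0013] z 0.0169 rect [-0.1 -0.3] [43.4 43.2] 0.35 [[-0.0214, -0.0214], [0.0204, 0.0208]]
bar 3035 slopes x,y [-0.0105 -0.003 ] z 0.0058 rect [101.7   0.7] [52.5 23.7] 0.33 [[0.0755, -0.0106], [0.1272, 0.0122]]
pad 362 [[0.0538, -0.0102, 0.0504], [0.0559, -0.0004, 0.0534], [0.0582, 0.0096, 0.0555]]
```

The light is home, level (roll under 0.003, pitch 0.010) and centred. Next I'll shut the fingers and move above the orange pad.

>>> step_arm(rows="0 0.4 -0.07 0 0 0 0; 0 0.5 0 0 0 0 0; 0 0.5 0 0.2 0 0 0; 0 0.4 0 0.3 0 0 0; 0 0.22 0 0.3 0 0 0; 0 0 0 0.3 0 0 0; 0 0 0 0 0 0 0; 0 0 0 0 0 0 0", squeeze=10)

```text
time_s: 21.03
tool_pos: [0.6316, -0.0078, 0.2463]
tcp_rot: [[0.006, 1.0, -0.002], [1.0, -0.006, 0.0], [0.0, -0.002, -1.0]]
ft_force: [-0.1, -0.0, 0.2]
opening: 0.0154
```

```bash
python3 - <<'E'
from h import *
im,d,T=shot('side','s15');s=telemetry.get_state();print(s['time_s'],s['tool_pos'],s['ft_force'],s['opening'])
cv2.imwrite('pics/s15c.png',cv2.resize(im[110:230,190:310],None,fx=5,fy=5,interpolation=cv2.INTER_CUBIC)[...,::-1])
shot('wrist','w15')
E
```

```text
21.0833 [ 0.63178984 -0.00804082  0.24693485] [-0.60741458 -0.14904008  0.02917031] 0.010768222940091252
```

View pics/s15c.png

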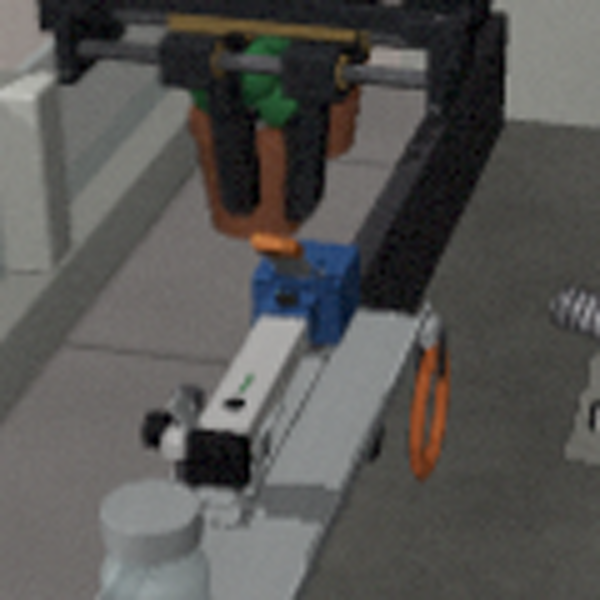

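View pics/w15.png

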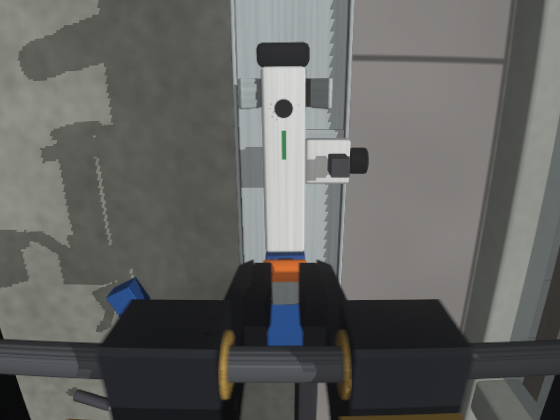

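The wrist view shows the fingers closing over the orange pad at (285,270) and the bar lying in the rest at (285,90). I'll press down in small steps, following the pad's arc.

>>> step_arm(rows="0 0 0 0 0 0 0; 0 0 0 0 0 0 0; 0 0 0 0.1 0 0 0; 0 0 0 0.1 0 0 0; 0 0 0 0.1 0 0 0; 0 0 0 0.1 0 0 0; 0 0 0 0 0 0 0; 0 0 0 0 0 0 0")

```text
time_s: 21.8
tool_pos: [0.6316, -0.0075, 0.2349]
tcp_rot: [[0.006, 1.0, -0.0], [1.0, -0.006, 0.0], [0.0, -0.001, -1.0]]
ft_force: [1.2, -0.2, -0.0]
opening: 0.0007
```

>>> step_arm(rows="0 0.01 0 0.05 0 0 0; 0 0.01 0 0.05 0 0 0; 0 0.01 0 0.05 0 0 0; 0 0.02 0 0.05 0 0 0; 0 0.02 0 0 0 0 0; 0 0 0 0 0 0 0; 0 0 0 0 0 0 0; 0 0 0 0 0 0 0")

```text
time_s: 22.47
tool_pos: [0.6321, -0.0054, 0.2303]
tcp_rot: [[0.006, 1.0, 0.002], [1.0, -0.006, -0.0], [-0.0, 0.002, -1.0]]
ft_force: [-0.4, 0.6, 5.6]
opening: 0.0005
```

>>> step_arm(rows="0 0.01 -0.02 0.05 0 0 0; 0 0.01 0 0.05 0 0 0; 0 0.01 0 0.05 0 0 0; 0 0.01 0 0.05 0 0 0; 0 0.01 0 0.05 0 0 0; 0 0.01 0 0.05 0 0 0; 0 0 0 0 0 0 0; 0 0 0 0 0 0 0")

```text
time_s: 23.13
tool_pos: [0.6318, -0.0019, 0.2221]
tcp_rot: [[0.004, 1.0, 0.004], [1.0, -0.004, 0.002], [0.002, 0.004, -1.0]]
ft_force: [-0.1, 8.2, 9.8]
opening: 0.0004
```

>>> step_arm(rows="0 0.01 0 0.05 0 0 0; 0 0.01 0 0.05 0 0 0; 0 0.01 0 0.05 0 0 0; 0 0.01 0 0.05 0 0 0; 0 0 0 0.05 0 0 0; 0 0 0 0 0 0 0; 0 0 0 0 0 0 0; 0 0 0 0 0 0 0")

```text
time_s: 23.8
tool_pos: [0.6316, -0.0013, 0.2138]
tcp_rot: [[0.005, 1.0, 0.003], [1.0, -0.005, 0.002], [0.002, 0.003, -1.0]]
ft_force: [-0.2, 4.8, 6.8]
opening: 0.0005
```

>>> step_arm(rows="0 -0.02 0 0.05 0 0 0; 0 -0.02 0 0.05 0 0 0; 0 0 0 0.05 0 0 0; 0 0 0 0.05 0 0 0; 0 0 0 0.05 0 0 0; 0 0 0 0 0 0 0; 0 0 0 0 0 0 0; 0 0 0 0 0 0 0")

```text
time_s: 24.47
tool_pos: [0.6315, -0.0029, 0.2059]
tcp_rot: [[0.005, 1.0, 0.002], [1.0, -0.005, 0.001], [0.001, 0.002, -1.0]]
ft_force: [0.8, 4.3, 5.2]
opening: 0.0008
```

>>> step_arm(rows="0 0 0 0.05 0 0 0; 0 0 0 0.05 0 0 0; 0 0 0 0.05 0 0 0; 0 0 0 0 0 0 0; 0 0 0 0 0 0 0; 0 0 0 0 0 0 0; 0 0 0 0 0 0 0; 0 0 0 0 0 0 0")

```text
time_s: 25.13
tool_pos: [0.6314, -0.0029, 0.2014]
tcp_rot: [[0.005, 1.0, 0.002], [1.0, -0.005, 0.001], [0.001, 0.002, -1.0]]
ft_force: [0.4, 4.9, 5.7]
opening: 0.0004
```

Expected flat height is about 0.202. I'll press until the hard stop is felt.

>>> step_arm(rows="0 0 0 0.03 0 0 0; 0 0 0 0.03 0 0 0; 0 0 0 0.03 0 0 0; 0 0 0 0 0 0 0; 0 0 0 0 0 0 0; 0 0 0 0 0 0 0; 0 0 0 0 0 0 0; 0 0 0 0 0 0 0")

```text
time_s: 25.8
tool_pos: [0.6317, -0.0029, 0.2009]
tcp_rot: [[0.005, 1.0, 0.005], [1.0, -0.005, 0.0], [0.0, 0.005, -1.0]]
ft_force: [-3.6, 5.8, 17.3]
opening: 0.0004
```

Hard stop felt at 17 N. Retreating to check.

>>> step_arm(rows="0 -0.02 0 -0.1 0 0 0; 0 -0.02 0 -0.2 0 0 0; 0 0 0 -0.5 0 0 0; 0 0 0 -0.8 0 0 0; 0 -0.5 0 -0.8 0 0 0; 0 -0.8 0 -0.5 0 0 0; 0 -0.8 0 0 0 0 0; 0 -0.5 0 0 0 0 0")

```text
time_s: 26.47
tool_pos: [0.6307, -0.0851, 0.2855]
tcp_rot: [[0.007, 1.0, 0.001], [1.0, -0.007, -0.001], [-0.001, 0.001, -1.0]]
ft_force: [0.9, -0.7, -0.7]
opening: 0.0002
```

>>> step_arm(rows="0 0 0 0 0 0 0; 0 0 0 0 0 0 0; 0 0 0 0 0 0 0; 0 0 0 0 0 0 0; 0 0 0 0 0 0 0; 0 0 0 0 0 0 0; 0 0 0 0 0 0 0; 0 0 0 0 0 0 0")

```text
time_s: 27.13
tool_pos: [0.6307, -0.0825, 0.2849]
tcp_rot: [[0.005, 1.0, -0.0], [1.0, -0.005, 0.0], [0.0, -0.0, -1.0]]
ft_force: [0.5, 0.3, 0.2]
opening: 0.0003
```

```bash
python3 - <<'E'
from h import *
im,d,T=shot('wrist','w16');s=telemetry.get_state();print(s['time_s'],s['tool_pos'],s['ft_force'])
im,d,T=shot('side','s16')
cv2.imwrite('pics/s16c.png',cv2.resize(im[110:260,190:340],None,fx=4,fy=4,interpolation=cv2.INTER_CUBIC)[...,::-1])
im,d,T=load('w16');L=cloud('wrist',d,T)-[.6313,-.0654,.1769]
C=im.astype(int);o=(C[...,0]>170)&(C[...,2]<90)&(abs(L[...,0])<.03)&(abs(L[...,1]-.06)<.03)&(L[...,2]>0)
q=L[o];print('pad world rel ball',len(q),np.percentile(q,[2,50,98],axis=0).round(4).tolist(),'slope along bar',np.polyfit(q[:,1],q[:,2],1) if len(q)>20 else '')
E
python3 level.py w16
```

```text
27.1833 [ 0.63067234 -0.08261008  0.28491327] [-0.06909534 -0.23817329  0.58507759]
pad world rel ball 885 [[-0.0093, 0.055, 0.022], [0.0002, 0.0624, 0.0238], [0.0102, 0.0692, 0.0252]] slope along bar [-0.03252281  0.02579429]
house 3391 slopes x,y [-0.0099 -0.0022] z 0.0168 rect [-0.5 -0.4] [43.7 43.3] 0.53 [[-0.0214, -0.0215], [0.0205, 0.0207]]
bar 2270 slopes x,y [-0.0095 -0.001 ] z 0.0058 rect [94.8  0.5] [23.8 39.4] 89.42 [[0.0756, -0.0108], [0.1141, 0.0122]]
pad 885 [[0.055, -0.01, 0.0217], [0.0624, 0.0001, 0.0238], [0.0692, 0.0101, 0.0254]]
```

View pics/w16.png

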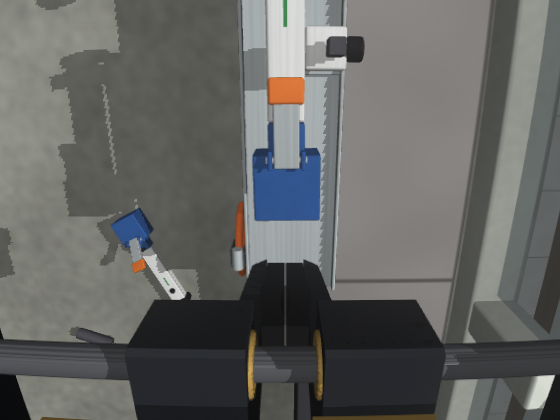

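View pics/s16c.png

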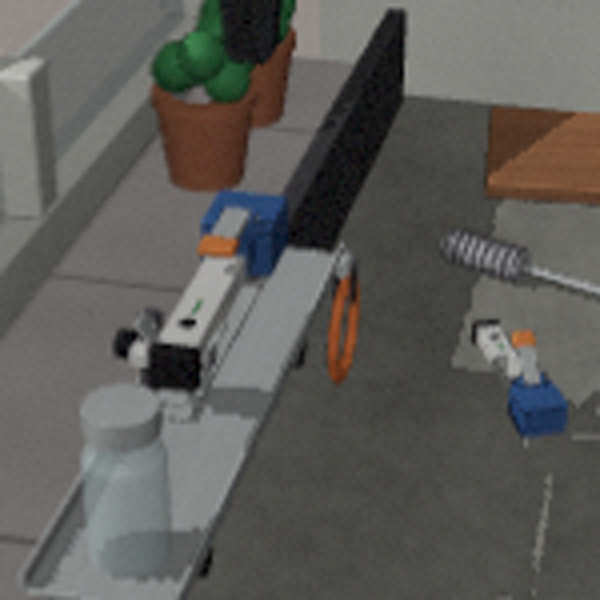

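The pad is at 62 mm ahead and 24 mm above the socket (expected 63 and 25 when flat) and lies parallel to the bar. The light is level and the arm is clear, so I'm handing in.

```bash
python3 - <<'E'
from h import *
print(robot.job_done(), telemetry.get_state()['time_s'])
E
```

```text
the job is handed in; nothing more can be done
the job is handed in; nothing more can be done
```

The larger light is back on the rack, clicked home and level, its lever pressed flat. I handed the job in at about 27 s; no verdict was reported.

**Seating:** I gripped the larger light (185 mm measured) by its housing and lowered it over the ball. The liner gave way at a wrist reading of about 7 N, and I pressed on to the hard seat at a reading of 16 N (about 19 N with the light's weight).

**One correction:** After the first release the light had rolled about 0.033 rad, inside the 0.045 limit but close. I regripped it, turned it back and let go again. With the lever still raised, it then measured level to about 0.01 rad.

**Lever:** I pushed it down with shut fingers at roughly 5 to 10 N along its path, then felt its hard stop at 17 N.

**Last checks before hand-in:**
- **Level:** roll was about 0.002 rad and pitch about 0.01 rad.
- **Position:** the housing was centred within about 0.6 mm of the ball's axis. The bar's centre line was 0.5 mm off at about 95 mm along, and the bar lay in the rest.
- **Lever:** the pad was 62 mm ahead of and 24 mm above the socket, against 63 and 25 mm expected when flat.
- **Arm:** it was clear of everything, with force readings near zero.
- **Leave-alone items:** the spice jar and brush looked unmoved in the last pictures. The screwdriver set wasn't checked again, but the arm never went near it.

No check failed. The only disagreement was about 1 mm in the lever pad's position.

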